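# Plug and rack forged candle holders for blackening

## Robot

A 6-joint arm with a two-finger parallel gripper is mounted at the origin on the work surface. World frame = base frame: x ahead of the robot, y to its left, z up, the work surface at z = 0. Lengths are in mm, angles in degrees, forces in N, time in s.
With the tool pointing down it reaches from about 350 to 875 mm from the base axis. Payload 4.2 kg.
Tool frame: the origin (TCP) lies on the centre line of the jaws, within the pads' length; the fingertips stand 11 mm ahead of it and the grasp point (between the pads) lies 8 mm behind it; z points along the fingers, y is the direction in which the jaws open and shut (so a half turn about z gives the same grasp; the last joint's range is limited). The gripper opens to 87 mm and grips with 3 to 60 N. Pads are 19 mm wide; open, the fingers measure 117 mm over their backs; the gripper's body (75 mm by 190 mm) begins 51 mm behind the grasp point.
Start: joints at [-48.667, 22.042, 0.453, 0, -68.411, -14.817], TCP at [279.046, -559.225, 233.55] pointing down, gripper open.
Joint ranges: [-179.83, 179.83], [-69.29, 118.12], [-61.27, 80.66], [-181.25, 117.63], [-171.15, -9.14], [-177.46, 177.46]. Speed limits (degrees/s): [159.86, 159.86, 180, 180, 180, 180].

## Interface

Orientations are given as a 3x3 rotation matrix whose columns are the frame's x, y, z axes.
In Python, from rig import r gives the robot as it stands.
- The arm moves only by the tool arm_command, never from a script. Its arguments are lists of equal length, an entry for each row: "fingers": the opening, from -1 (shut) to 1 (fully open), so that 0 is half open; "delta_pos": the shift along the tool's x, y, z in m, a list of three; "rotation": the turn, a rotation vector about the tool's x, y, z in degrees, a list of three. In form: {"fingers": [fingers, ...], "delta_pos": [[dx, dy, dz], ...], "rotation": [[rx, ry, rz], ...]}. A call has exactly 5 rows; each row is the pose to reach, as a shift and turn from the pose commanded when the call began, along the tool's axes at that moment; what a row does not reach only later rows make up. A row lasts 1/8 s, in which the tool goes at most 62.5 mm and 10.7 degrees, less where a joint would pass 70% of its speed; a pose out of reach is approached as far as the arm can. A call with a gripper value outside its range is refused whole. The fingers move at their own pace and stop on an object; "grip_force" is the grip in N (left out, the last holds). Time passes only in rows, so rows that repeat a pose let the fingers close, or fill a call up. It gives the time, the measured TCP pose, the force and the opening at its end, in the units of the state.
- r.get_obs(): the state, without advancing time (a new reading comes with each control period).
- r.read_camera(name): name is "side" or "top" or "wrist"; returns a dict with "frame" (400x640x3 uint8, red, green, blue), "depth" (400x640 float32, mm along the optical axis (not along the pixel's ray), 0 where there is no reading), "camera_matrix" (3x3 intrinsics, pixels), "dist_coeffs" ([k1, k2, p1, p2, k3] as OpenCV has them; the pictures are not rectified), "rvec" (rotation vector, rad) and "tvec" (3), from world to camera coordinates, as OpenCV has them. Camera axes: x right, y down, z forward; pixel columns grow to the right and rows downward; lengths in mm; the calibration is good to about 2 mm. A picture is of the moment at which its call begins.
- r.hand_in(): hands the job in, once; it reports no verdict.
Trained networks look in a picture, given as the dict that the camera call returned (one of the last four; its "shot" number tells which), for a name from the list of things; names that differ only in an ending like _2 or _b are one class to them, and where a whole thing is asked for, a point or a joint stands for the part that bears it (a point fixed in the world has none). Each returns a list of dicts, best first, with "score" (0 to 1); they miss things now and then, are a little off and sometimes report something else, mostly with a low value. They report only what shows in the picture. A call takes as long as a camera call. They do not tell look-alikes from the thing itself.
- r.recognise(picture, name): "xy" ([column, row] in pixels, amid what is visible of it).
The state is a dict: "clock": time; "joints": joint angles; "joint_vel": joint speeds; "joint_torque": joint torques, N m; "tcp_pos": TCP position; "eef_rot": TCP orientation; "force": force on the tool from outside, world axes, zero at the start; "torque": the same for the moment, N m; "grip_width": finger opening in mm.
Only numpy, scipy, OpenCV 4.12 (cv2) and the standard library are available. Lean on these libraries where they do the work, as an engineer would, in place of code of your own. Each camera call takes 0.05 s, during which the arm holds its last target.

## Task

Get the forged candle holders ready for blackening: in every cup of each holder on the bench put one masking plug from the wooden block, pushed fully home, then hang each holder, plugs in, upright by its handle on a hook of the drying rack, one to a hook, its handle across both prongs. There are two or three holders; spare plugs are not needed. Do not disturb the hammer, the can or the bar.

Things in the scene. Friction and masses are not known exactly. Their poses are not given: they have to be found in the camera images.
- holder_a: Dark forged-steel two-cup candle holder, 0.4 kg, one of up to three alike (None if absent). Foot strap 144 mm long (y) x 40 wide (x) x 8 thick; a cup near each end; between them a flat-strip handle on two 8 mm square legs centred at y = +-34 mm. Balanced at its middle; the same if turned half round. Origin: centre of the foot's underside; z up.
- holder_a_handle (a point): Centre of the underside of that holder's handle strip, 66 mm above the foot's underside. Strip: 76 mm long (y), 8 thick (x), 22 high (z 66 to 88). Pinch it at mid-length, fingers closing along x, by its upper 16 mm, so that the fingertips stay above its underside, which is to lie on the hook. Opening below: 60 mm wide (y), 58 high.
- holder_a_cup0 (a point): Floor centre of that holder's cup at its -y end (y = -56 mm, 8 mm above the foot's underside). Square upright cup: opening 18 x 18 mm (sides along the holder's x and y), rim 34 mm above this floor, outside 24 x 24 mm. The nose of a plug fully home rests here.
- holder_a_cup1 (a point): Floor centre of that holder's cup at its +y end (y = +56 mm, 8 mm above the foot's underside). Square upright cup: opening 18 x 18 mm (sides along the holder's x and y), rim 34 mm above this floor, outside 24 x 24 mm. The nose of a plug fully home rests here.
- holder_b: Dark forged-steel two-cup candle holder, 0.4 kg, one of up to three alike (None if absent). Foot strap 144 mm long (y) x 40 wide (x) x 8 thick; a cup near each end; between them a flat-strip handle on two 8 mm square legs centred at y = +-34 mm. Balanced at its middle; the same if turned half round. Origin: centre of the foot's underside; z up.
- holder_b_handle (a point): Centre of the underside of that holder's handle strip, 66 mm above the foot's underside. Strip: 76 mm long (y), 8 thick (x), 22 high (z 66 to 88). Pinch it at mid-length, fingers closing along x, by its upper 16 mm, so that the fingertips stay above its underside, which is to lie on the hook. Opening below: 60 mm wide (y), 58 high.
- holder_b_cup0 (a point): Floor centre of that holder's cup at its -y end (y = -56 mm, 8 mm above the foot's underside). Square upright cup: opening 18 x 18 mm (sides along the holder's x and y), rim 34 mm above this floor, outside 24 x 24 mm. The nose of a plug fully home rests here.
- holder_b_cup1 (a point): Floor centre of that holder's cup at its +y end (y = +56 mm, 8 mm above the foot's underside). Square upright cup: opening 18 x 18 mm (sides along the holder's x and y), rim 34 mm above this floor, outside 24 x 24 mm. The nose of a plug fully home rests here.
- holder_c: Dark forged-steel two-cup candle holder, 0.4 kg, one of up to three alike (None if absent). Foot strap 144 mm long (y) x 40 wide (x) x 8 thick; a cup near each end; between them a flat-strip handle on two 8 mm square legs centred at y = +-34 mm. Balanced at its middle; the same if turned half round. Origin: centre of the foot's underside; z up.
- holder_c_handle (a point): Centre of the underside of that holder's handle strip, 66 mm above the foot's underside. Strip: 76 mm long (y), 8 thick (x), 22 high (z 66 to 88). Pinch it at mid-length, fingers closing along x, by its upper 16 mm, so that the fingertips stay above its underside, which is to lie on the hook. Opening below: 60 mm wide (y), 58 high.
- holder_c_cup0 (a point): Floor centre of that holder's cup at its -y end (y = -56 mm, 8 mm above the foot's underside). Square upright cup: opening 18 x 18 mm (sides along the holder's x and y), rim 34 mm above this floor, outside 24 x 24 mm. The nose of a plug fully home rests here.
- holder_c_cup1 (a point): Floor centre of that holder's cup at its +y end (y = +56 mm, 8 mm above the foot's underside). Square upright cup: opening 18 x 18 mm (sides along the holder's x and y), rim 34 mm above this floor, outside 24 x 24 mm. The nose of a plug fully home rests here.
- plug_1: Aluminium masking plug, 60 g, one of six alike, upright at the start in a fixed wooden block 50 mm high (two rows of three, 45 mm apart in a row, rows 80 mm apart; holes 18 mm square, 40 deep, so plugs may lean a little). Shaft 16 mm diameter with a round nose at the foot; round grip head 26 mm diameter, 88 to 116 mm above the foot. Origin: tip of the nose; z towards the head.
- plug_2: Aluminium masking plug, 60 g, one of six alike, upright at the start in a fixed wooden block 50 mm high (two rows of three, 45 mm apart in a row, rows 80 mm apart; holes 18 mm square, 40 deep, so plugs may lean a little). Shaft 16 mm diameter with a round nose at the foot; round grip head 26 mm diameter, 88 to 116 mm above the foot. Origin: tip of the nose; z towards the head.
- plug_3: Aluminium masking plug, 60 g, one of six alike, upright at the start in a fixed wooden block 50 mm high (two rows of three, 45 mm apart in a row, rows 80 mm apart; holes 18 mm square, 40 deep, so plugs may lean a little). Shaft 16 mm diameter with a round nose at the foot; round grip head 26 mm diameter, 88 to 116 mm above the foot. Origin: tip of the nose; z towards the head.
- plug_4: Aluminium masking plug, 60 g, one of six alike, upright at the start in a fixed wooden block 50 mm high (two rows of three, 45 mm apart in a row, rows 80 mm apart; holes 18 mm square, 40 deep, so plugs may lean a little). Shaft 16 mm diameter with a round nose at the foot; round grip head 26 mm diameter, 88 to 116 mm above the foot. Origin: tip of the nose; z towards the head.
- plug_5: Aluminium masking plug, 60 g, one of six alike, upright at the start in a fixed wooden block 50 mm high (two rows of three, 45 mm apart in a row, rows 80 mm apart; holes 18 mm square, 40 deep, so plugs may lean a little). Shaft 16 mm diameter with a round nose at the foot; round grip head 26 mm diameter, 88 to 116 mm above the foot. Origin: tip of the nose; z towards the head.
- plug_6: Aluminium masking plug, 60 g, one of six alike, upright at the start in a fixed wooden block 50 mm high (two rows of three, 45 mm apart in a row, rows 80 mm apart; holes 18 mm square, 40 deep, so plugs may lean a little). Shaft 16 mm diameter with a round nose at the foot; round grip head 26 mm diameter, 88 to 116 mm above the foot. Origin: tip of the nose; z towards the head.
- hook_1 (a point): Hook seat, right-hand one (from the robot) of 3 on a fixed rack (rail 45 mm behind, all below 208 mm). Hook: two level prongs, 8 mm thick, centres 36 mm apart, along this point's x, pointing to -x; this point: midway between, level with their tops, 194 mm above the bench. Tips turn up 12 mm, 30 to 46 mm in front. Bring the handle on over the tips, along +x, prongs between its legs, then lower it.
- hook_2 (a point): Hook seat, middle one of 3 on a fixed rack (rail 45 mm behind, all below 208 mm). Hook: two level prongs, 8 mm thick, centres 36 mm apart, along this point's x, pointing to -x; this point: midway between, level with their tops, 194 mm above the bench. Tips turn up 12 mm, 30 to 46 mm in front. Bring the handle on over the tips, along +x, prongs between its legs, then lower it.
- hook_3 (a point): Hook seat, left-hand one (from the robot) of 3 on a fixed rack (rail 45 mm behind, all below 208 mm). Hook: two level prongs, 8 mm thick, centres 36 mm apart, along this point's x, pointing to -x; this point: midway between, level with their tops, 194 mm above the bench. Tips turn up 12 mm, 30 to 46 mm in front. Bring the handle on over the tips, along +x, prongs between its legs, then lower it.
- hammer: Bystander: smith's hammer lying at the left, 280 mm long; leave alone. Origin: near the middle of its length, underside.
- oil_can: Bystander: grey can 66 mm diameter, 110 mm tall, left of the rack; leave alone. Origin: centre of its underside.
- bar_offcut: Bystander: steel bar 180 x 30 x 16 mm at the right, beside the block; leave alone. Origin: centre of its underside.
Mind the look-alikes: they are no part of the job. Leave any purple look-alike of the plug_4 alone.

How it is judged:
By the outcome, as a careful person would: the job done as asked, in the order asked, and still so for the second after the job is handed in, with the robot touching nothing.
Of holder_a, holder_b, holder_c only 2 to 3 are there at a start; the rules pass over those that are not, and their reading is None.
At some moment in a run one of holder_a, holder_b, holder_c may be knocked a few centimetres aside while the robot is not near it.
It also fails if it takes over 210 s, if anything falls off the work surface, if the arm or the gripper's body presses on something with over 40 N, if the wrist force passes 120 N, or if a joint passes its speed limit or range.

## Working session

There is one attempt and no reset: what is moved stays moved. The work goes in short steps, Python scripts to look and compute and a tool call to move; the robot and the scene stay as the last step left them, time stands still between calls to the robot, and variables do not carry over. Pictures are saved under pics/ and viewed, and the job is handed in when it is done.

Besides the shell and the picture viewer there is one more tool, called after "Call:" as a command line: name --argument value ..., lists and objects as JSON in quotes. arm_command: Moves the arm, as the interface text tells. Its arguments: {"type":"object","properties":{"fingers":{"type":"array"},"delta_pos":{"type":"array"},"rotation":{"type":"array"},"grip_force":{"type":"number"}},"required":["fingers","delta_pos","rotation"]}

```bash
ls; mkdir -p pics; python3 - <<'E'
from rig import r
import cv2
o=r.get_obs();print(o)
for n in ["top","side","wrist"]:
    p=r.read_camera(n);cv2.imwrite(f"pics/{n}0.png",p["frame"][:,:,::-1]);print(n,p["camera_matrix"].tolist(),p["dist_coeffs"],p["rvec"],p["tvec"])
E
```

```text
pics
{'clock': 0.0, 'joints': array([-4.86659814e+01,  2.20911458e+01,  3.79848540e-01, -2.78475081e-02,
       -6.84100346e+01, -1.48152136e+01]), 'joint_vel': array([-0.03521063, -0.07324409, -0.10091378, -0.00446404, -0.04897052,
       -0.0504615 ]), 'joint_torque': array([-3.31357096e-04, -3.90667069e+01,  1.87404621e+01,  4.21981305e+00,
        1.10390276e-02, -2.02127972e-04]), 'tcp_pos': array([ 278.80408058, -558.73117768,  232.45894204]), 'eef_rot': array([[-8.94867862e-01, -4.46329908e-01, -1.05922031e-03],
       [-4.46331153e-01,  8.94865876e-01,  1.88852263e-03],
       [ 1.04955978e-04,  2.16274123e-03, -9.99997656e-01]]), 'force': array([-0.72870156,  0.69025473,  0.42526498]), 'torque': array([-0.02092034, -0.05006747,  0.0074296 ]), 'grip_width': 86.96331039173172}
top [[398.2670145761459, 0.0, 321.97669613516416], [0.0, 398.2670145761459, 201.35928585521012], [0.0, 0.0, 1.0]] [0.00017722 0.         0.         0.         0.        ] [ 2.20721083 -2.18600791  0.08339237] [ -53.48586231  483.79647581 1294.92812822]
side [[391.8896655308317, 0.0, 320.13722137745145], [0.0, 391.8896655308317, 199.7987156828411], [0.0, 0.0, 1.0]] [0.01793429 0.         0.         0.         0.        ] [ 2.31057588 -0.87360747  0.32715969] [-397.73983836  313.50695918  854.34591156]
wrist [[353.8548439543041, 0.0, 314.3410269027276], [0.0, 353.8548439543041, 202.40351312587012], [0.0, 0.0, 1.0]] [-0.07835564  0.          0.          0.          0.        ] [-1.57872798 -2.54899355 -0.3176272 ] [623.46963337 -29.41243967 390.80500454]
```

View pics/top0.png

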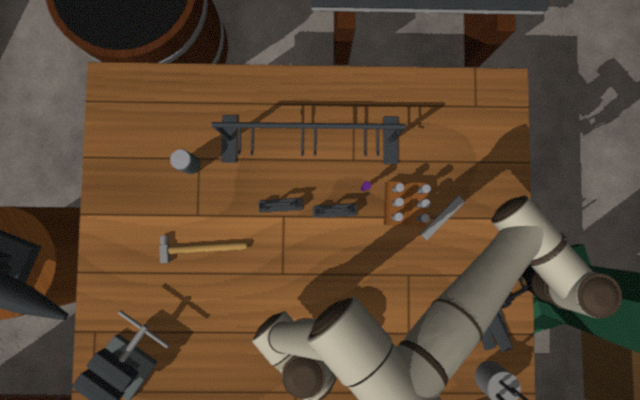

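View pics/side0.png

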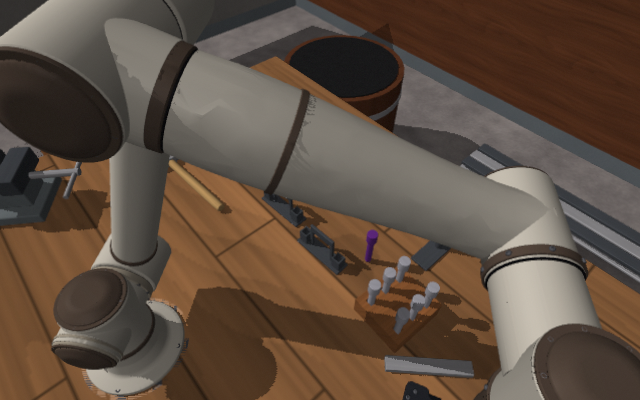

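View pics/wrist0.png

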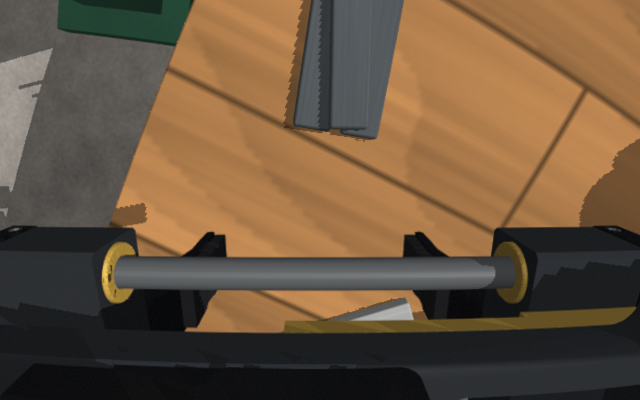

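```bash
cat > h.py <<'E'
from rig import r
import numpy as np,cv2
def cloud(p):
    H,W=p["depth"].shape
    u,v=np.meshgrid(np.arange(W),np.arange(H))
    n=cv2.undistortPoints(np.stack([u,v],-1).reshape(-1,1,2).astype(np.float64),p["camera_matrix"],p["dist_coeffs"]).reshape(H,W,2)
    d=p["depth"].astype(float)
    c=np.dstack([n[...,0]*d,n[...,1]*d,d])
    R=cv2.Rodrigues(np.array(p["rvec"]))[0]
    w=(c-np.array(p["tvec"]).ravel())@R
    w[d<=0]=np.nan
    return w
def proj(p,P):
    return cv2.projectPoints(np.array(P,float).reshape(-1,3),np.array(p["rvec"]),np.array(p["tvec"]),p["camera_matrix"],p["dist_coeffs"])[0].reshape(-1,2)
def ray(p,uv,z):
    n=cv2.undistortPoints(np.array(uv,float).reshape(-1,1,2),p["camera_matrix"],p["dist_coeffs"]).reshape(-1,2)
    R=cv2.Rodrigues(np.array(p["rvec"]))[0];C=-R.T@np.array(p["tvec"]).ravel()
    d=np.c_[n,np.ones(len(n))]@R
    return C+d*((z-C[2])/d[:,2])[:,None]
def crop(p,name,x0,x1,y0,y1,s):
    f=p["frame"][y0:y1,x0:x1,::-1];cv2.imwrite("pics/"+name,cv2.resize(f,None,fx=s,fy=s,interpolation=cv2.INTER_CUBIC))
E
python3 - <<'E'
from h import *
for n in ["top","side"]:
    p=r.read_camera(n);w=cloud(p)
    for nm in ["holder_a","plug_1","hook_1","oil_can","holder_a_handle","holder_a_cup0","bar_offcut"]:
        for k in r.recognise(p,nm)[:8]:
            u,v=[int(round(t)) for t in k["xy"]];print(n,nm,round(k["score"],2),u,v,np.round(w[v,u]))
    if n=="top": crop(p,"top0c.png",200,480,100,250,2.8)
E
```

```text
top holder_a 0.69 335 209 [456. -88.  89.]
top holder_a 0.63 280 204 [470.  82.  87.]
top plug_1 0.59 426 219 [ 427. -361.  127.]
top plug_1 0.54 399 198 [ 490. -280.  125.]
top plug_1 0.54 399 189 [ 517. -280.  126.]
top plug_1 0.49 423 206 [ 466. -352.  127.]
top plug_1 0.41 398 215 [ 439. -277.  123.]
top plug_1 0.16 278 204 [470.  89.  86.]
top plug_1 0.15 303 130 [677.  10. 196.]
top hook_1 0.7 301 128 [684.  16. 193.]
top oil_can 0.79 186 165 [585. 368. 113.]
top holder_a_handle 0.34 444 217 [ 437. -451.   17.]
top holder_a_cup0 0.26 443 218 [ 433. -448.   17.]
top bar_offcut 0.74 440 218 [ 433. -438.   15.]
side holder_a 0.98 324 247 [468. -87.   9.]
side holder_a 0.84 286 210 [470.  72.  10.]
side plug_1 0.84 369 240 [ 517. -186.  103.]
side plug_1 0.78 429 293 [ 507. -364.  117.]
side plug_1 0.71 416 305 [ 462. -365.  125.]
side plug_1 0.67 388 275 [ 470. -283.  126.]
side plug_1 0.6 400 317 [ 419. -361.  126.]
side plug_1 0.59 402 266 [ 514. -286.  118.]
side plug_1 0.48 371 289 [ 421. -281.  123.]
side hook_1 0.88 428 253 [ 657. -274.    6.]
side hook_1 0.45 324 247 [468. -87.   9.]
side holder_a_handle 0.22 428 254 [ 653. -276.    8.]
side holder_a_cup0 0.43 324 247 [468. -87.   9.]
side holder_a_cup0 0.32 285 206 [479.  89.   6.]
side bar_offcut 0.85 430 368 [ 432. -454.   16.]
```

View pics/top0c.png

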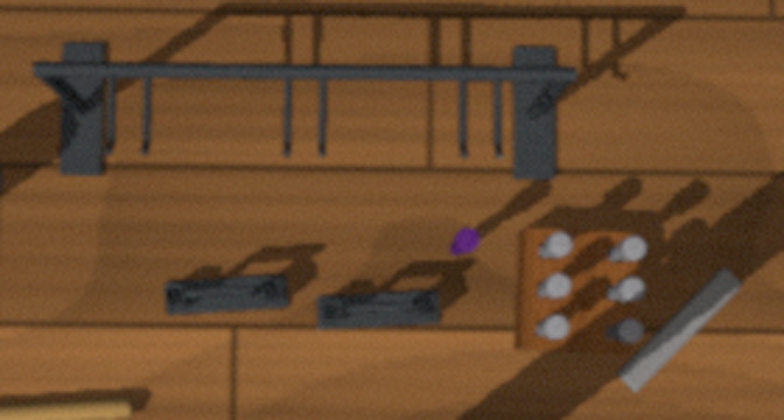

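```bash
cat >> h.py <<'E'
from scipy.spatial.transform import Rotation as Ro
RY=np.array([[-1,0,0],[0,1,0],[0,0,-1.]])  # jaws along world y
def goto(P,R=RY,yaw=0):
    """delta to reach world P with orientation Rz(yaw)*R"""
    o=r.get_obs();T=o["eef_rot"]
    Rt=Ro.from_euler('z',yaw,degrees=True).as_matrix()@R
    d=T.T@(np.array(P,float)-o["tcp_pos"])/1000
    print("d",np.round(d,4),"rot",np.round(Ro.from_matrix(T.T@Rt).as_rotvec(degrees=True),2),"tcp",np.round(o["tcp_pos"],1),"t",round(o["clock"],2),"w",round(o["grip_width"],1),"F",np.round(o["force"],1))
E
python3 - <<'E'
from h import *
p=r.read_camera("wrist");o=r.get_obs()
R=cv2.Rodrigues(np.array(p["rvec"]))[0];C=-R.T@np.array(p["tvec"]).ravel()
print("cam in tool",o["eef_rot"].T@(C-o["tcp_pos"]),"axis",o["eef_rot"].T@R[2], "xaxis",o["eef_rot"].T@R[0])
goto([440,-330,330])
E
```

```text
cam in tool [ 6.70686156e+01  1.10721943e-01 -1.51631900e+02] axis [-0.24358858  0.00109581  0.96987803] xaxis [-4.92535883e-04  9.99999093e-01 -1.25354761e-03]
d [-0.2464  0.1333 -0.0964] rot [-0.    0.   26.52] tcp [ 279.  -559.2  233.6] t 1.0 w 87.2 F [-0.8 -0.2  0.1]
```

Call:
arm_command --fingers '[0.2,0.2,0.2,0.2,0.2]' --delta_pos '[[-0.05,0.027,-0.03],[-0.1,0.053,-0.06],[-0.15,0.08,-0.096],[-0.2,0.107,-0.096],[-0.246,0.133,-0.096]]' --rotation '[[0,0,5.3],[0,0,10.6],[0,0,15.9],[0,0,21.2],[0,0,26.5]]'

```text
clock: 1.62
tcp_pos: [441.0, -328.7, 330.7]
eef_rot: [[-1.0, 0.002, 0.002], [0.002, 1.0, -0.001], [-0.002, -0.001, -1.0]]
force: [0.3, -0.5, -0.5]
grip_width: 53.9
```

```bash
cat > snap.py <<'E'
import sys
from h import *
t=sys.argv[1]
p=r.read_camera("wrist");crop(p,f"w{t}.png",0,640,0,400,1.2)
w=cloud(p)
for nm in sys.argv[2:]:
    for k in r.recognise(p,nm)[:8]:
        u,v=[int(round(a)) for a in k["xy"]];print(nm,round(k["score"],2),u,v,np.round(w[v,u],1))
E
python3 snap.py 1 plug_1; python3 - <<'E'
from h import *
p=r.read_camera("top");crop(p,"t1.png",0,640,0,400,1.2)
goto([440,-330,330])
E
```

```text
plug_1 0.96 357 206 [ 467.9 -284.4  125.4]
plug_1 0.92 286 208 [ 469.4 -358.4  126.8]
plug_1 0.85 287 243 [ 508.5 -358.3  126. ]
plug_1 0.82 289 167 [ 426.5 -354.4  126.6]
plug_1 0.75 426 235 [ 521.7 -188.9   65.1]
plug_1 0.72 359 170 [ 429.7 -283.5  127.1]
plug_1 0.62 356 245 [ 511.  -284.3  126. ]
d [ 0.0011 -0.0016 -0.0002] rot [-0.    0.03  0.27] tcp [ 441.  -328.4  329.8] t 1.77 w 52.5 F [-0.4  0.3 -0.6]
```

View pics/w1.png

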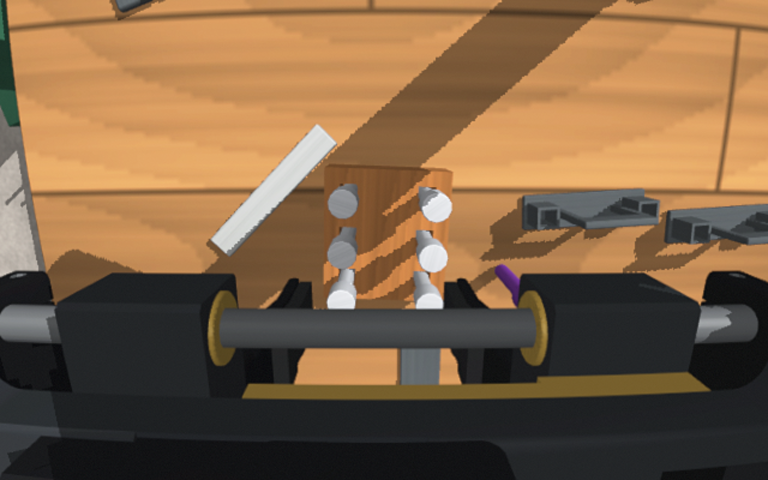

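View pics/t1.png

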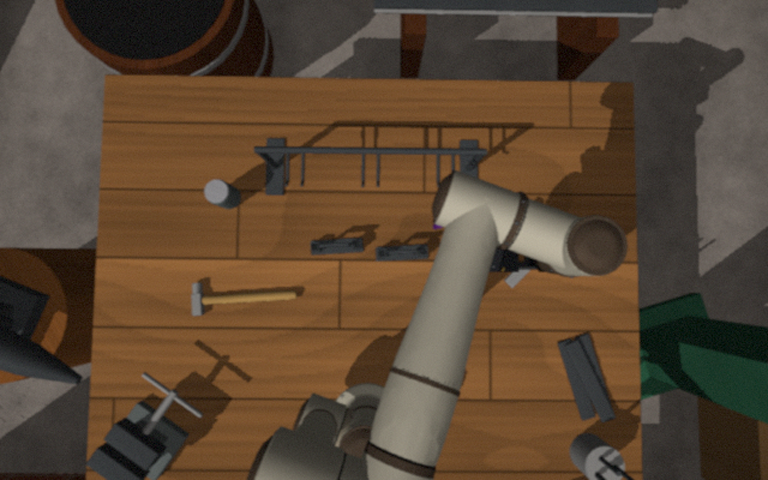

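```bash
cat >> h.py <<'E'
def plugs(p=None,zmin=122,zmax=131):
    if p is None:p=r.read_camera("wrist")
    w=cloud(p);m=((w[...,2]>zmin)&(w[...,2]<zmax)).astype(np.uint8)
    n,l,s,c=cv2.connectedComponentsWithStats(m)
    for i in range(1,n):
        if 60<s[i,4]<1500:
            q=w[l==i];e=cv2.minEnclosingCircle(q[:,:2].astype(np.float32))
            print("head n",len(q),"mean",np.round(q.mean(0),1),"circ",np.round(e[0],1),round(e[1],1),"px",np.round(c[i]))
E
python3 -c "
from h import *
plugs()
p=r.read_camera('wrist');w=cloud(p)
q=w[(w[...,2]>48)&(w[...,2]<54)&(w[...,1]<-240)&(w[...,1]>-400)];print(q.min(0),q.max(0))"
```

```text
head n 500 mean [ 429.2 -358.2  126.2] circ [ 429.5 -358.4] 12.9 px [285. 170.]
head n 494 mean [ 432.3 -278.7  126.1] circ [ 432.5 -278.6] 12.8 px [363. 173.]
head n 462 mean [ 473.7 -360.1  126. ] circ [ 474.3 -360.1] 12.8 px [284. 212.]
head n 465 mean [ 477.1 -280.5  126. ] circ [ 477.8 -280.3] 13.0 px [360. 215.]
head n 312 mean [ 515.6 -362.   126. ] circ [ 519.  -362.1] 12.8 px [283. 250.]
head n 243 mean [ 516.9 -282.5  125.8] circ [ 521.1 -282.4] 12.7 px [357. 251.]
[ 403.77144565 -386.95369042   48.01263799] [ 547.00403823 -252.09452316   53.98702044]
```

Call:
arm_command --fingers '[0.2,0.2,0.2,0.2,0.2]' --delta_pos '[[0.0085,0.0498,0.02],[0.0085,0.0498,0.07],[0.0085,0.0498,0.12],[0.0085,0.0498,0.15],[0.0085,0.0498,0.17]]' --rotation '[[0,0,0.3],[0,0,0.3],[0,0,0.3],[0,0,0.3],[0,0,0.3]]' --grip_force 30

```text
clock: 2.5
tcp_pos: [429.8, -281.7, 157.8]
eef_rot: [[-1.0, 0.007, -0.002], [0.007, 1.0, 0.001], [0.003, 0.001, -1.0]]
force: [0.5, 0.4, 0.9]
grip_width: 52.1
```

```bash
python3 -c "
from h import *
goto([432.5,-278.6,106]);plugs()"
```

```text
d [-0.0028  0.0031  0.0518] rot [ 0.03 -0.14 -0.41] tcp [ 429.8 -281.7  157.8] t 2.5 w 52.1 F [0.5 0.4 0.9]
head n 298 mean [ 419.9 -357.2  125.5] circ [ 422.3 -357.8] 10.5 px [177. 223.]
head n 1364 mean [ 430.3 -278.7  126. ] circ [ 432.6 -278.8] 12.9 px [320. 241.]
head n 961 mean [ 472.7 -280.4  125.8] circ [ 477.  -280.4] 13.0 px [317. 309.]
```

Call:
arm_command --fingers '[0.2,0.2,0.2,-1,-1]' --delta_pos '[[-0.0028,0.003,0.02],[-0.0028,0.003,0.052],[-0.0028,0.003,0.052],[-0.0028,0.003,0.052],[-0.0028,0.003,0.052]]' --rotation '[[0,0,-0.4],[0,0,-0.4],[0,0,-0.4],[0,0,-0.4],[0,0,-0.4]]'

```text
clock: 3.18
tcp_pos: [434.9, -278.2, 109.1]
eef_rot: [[-1.0, -0.002, 0.003], [-0.002, 1.0, -0.001], [-0.003, -0.001, -1.0]]
force: [0.4, 0.3, -0.2]
grip_width: 39.8
```

Call:
arm_command --fingers '[-1,-1,-1,-1,-1]' --delta_pos '[[0,0,0],[0,0,0],[0,0,-0.02],[0,0,-0.07],[0,0,-0.13]]' --rotation '[[0,0,0],[0,0,0],[0,0,0],[0,0,0],[0,0,0]]'

```text
clock: 3.8
tcp_pos: [433.3, -277.2, 238.0]
eef_rot: [[-1.0, -0.002, -0.003], [-0.002, 1.0, 0.001], [0.003, 0.001, -1.0]]
force: [0.4, -1.2, -0.5]
grip_width: 25.2
```

Call:
arm_command --fingers '[-1,-1,-1,-1,-1]' --delta_pos '[[-0.02,0.05,-0.03],[-0.04,0.105,-0.06],[-0.06,0.16,-0.06],[-0.08,0.215,-0.06],[-0.08,0.26,-0.06]]' --rotation '[[0,0,0],[0,0,0],[0,0,0],[0,0,0],[0,0,0]]'

```text
clock: 4.42
tcp_pos: [514.1, -15.1, 297.2]
eef_rot: [[-1.0, -0.003, -0.0], [-0.003, 1.0, 0.0], [0.0, 0.0, -1.0]]
force: [0.7, -0.4, -1.3]
grip_width: 25.6
```

```bash
python3 snap.py 2 holder_a holder_a_cup0
```

```text
holder_a 0.69 401 128 [462.8  91.4   8.6]
holder_a 0.65 249 121 [453.6 -80.4  88.8]
holder_a_cup0 0.29 13 103 [ 429.3 -350.6   67.7]
```

View pics/w2.png

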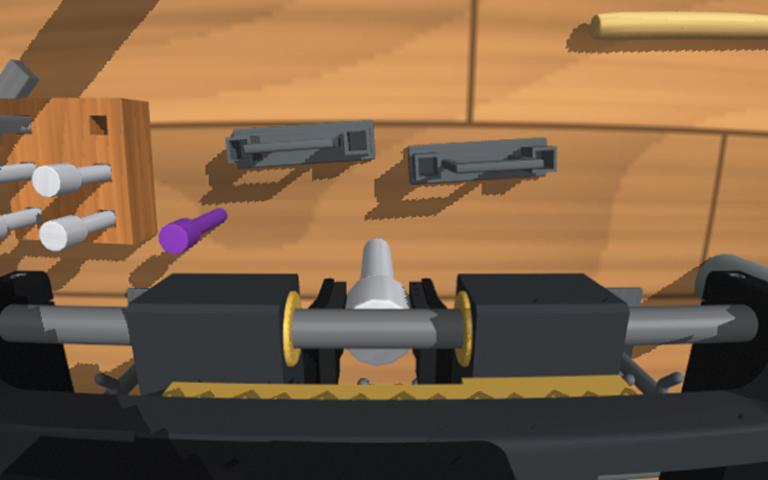

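```bash
cat >> h.py <<'E'
def holder(p,yr,xr=(400,560)):
    w=cloud(p)
    reg=(w[...,0]>xr[0])&(w[...,0]<xr[1])&(w[...,1]>yr[0])&(w[...,1]<yr[1])
    for nm,a,b in[("handletop",83,93),("rim",39.5,45),("foot",5.5,10.5)]:
        q=w[reg&(w[...,2]>a)&(w[...,2]<b)]
        if len(q)<20: print(nm,len(q));continue
        c,s,an=cv2.minAreaRect(q[:,:2].astype(np.float32))
        if s[0]<s[1]: an+=90; s=s[::-1]
        # angle of long axis from world x -> yaw relative to y
        yaw=(an-90+90)%180-90
        k=np.radians(yaw);e=np.array([-np.sin(k),np.cos(k)])
        print(nm,len(q),"z",round(np.median(q[:,2]),1),"c",np.round(c,1),"size",np.round(s,1),"yaw",round(yaw,1),"cup-",np.round(np.array(c)-56*e,1),"cup+",np.round(np.array(c)+56*e,1))
E
python3 -c "
from h import *
p=r.read_camera('wrist')
holder(p,(-175,-5));holder(p,(-3,170))"
```

```text
handletop 622 z 88.1 c [ 476.8 -124.4] size [149.7  42.5] yaw 34.1 cup- [ 508.2 -170.8] cup+ [445.5 -78. ]
rim 411 z 42.3 c [453.9 -90.7] size [136.7  24.6] yaw 3.9 cup- [ 457.7 -146.6] cup+ [450.1 -34.8]
foot 2617 z 8.3 c [453.6 -90. ] size [143.5  40.7] yaw 4.1 cup- [ 457.5 -145.9] cup+ [449.6 -34.2]
handletop 593 z 88.2 c [470.1  88.5] size [76.1  8.8] yaw 3.0 cup- [473.   32.6] cup+ [467.2 144.4]
rim 435 z 42.4 c [470.1  88.7] size [136.1  24.7] yaw 4.0 cup- [474.1  32.9] cup+ [466.2 144.6]
foot 2292 z 8.4 c [470.   88.2] size [143.2  41. ] yaw 4.0 cup- [473.8  32.4] cup+ [466.1 144.1]
```

```bash
cat >> h.py <<'E'
def held():
    p=r.read_camera("wrist");o=r.get_obs();w=cloud(p)-o["tcp_pos"]
    reg=(abs(w[...,1])<20)&(abs(w[...,0])<25)&(w[...,2]<-19)&(w[...,2]>-110)
    q=w[reg]
    if len(q)<20: print("held?",len(q));return
    print("nose z rel tcp",round(q[:,2].min(),1), "t",o["tcp_pos"].round(1))
    for a in range(-105,-20,10):
        s=q[(q[:,2]>=a)&(q[:,2]<a+10)]
        if len(s)>8: print(a,len(s),"y mid",round((s[:,1].min()+s[:,1].max())/2,1),"wid",round(np.ptp(s[:,1]),1),"xc",round(s[:,0].min()+8,1), "xmax", round(s[:,0].max(),1))
E
python3 -c "
from h import *
held()"
```

```text
nose z rel tcp -94.1 t [513.3 -17.4 297.5]
-95 45 y mid 0.4 wid 15.4 xc -1.7 xmax -2.7
-85 78 y mid 0.2 wid 15.4 xc -1.7 xmax -2.9
-75 89 y mid 0.2 wid 15.0 xc -1.8 xmax -3.7
-65 104 y mid 0.3 wid 15.5 xc -1.8 xmax -2.6
-55 117 y mid 0.5 wid 15.7 xc -1.8 xmax -2.4
-45 136 y mid 0.5 wid 15.7 xc -1.7 xmax -2.7
-35 136 y mid 0.5 wid 14.4 xc -1.6 xmax -4.5
-25 15 y mid -0.1 wid 7.3 xc -1.6 xmax -8.2
```

```bash
python3 -c "
from h import *
goto([451.6,-34.9,155])"
```

```text
d [ 0.0617 -0.0173  0.1425] rot [-0.01 -0.02  0.15] tcp [513.3 -17.4 297.5] t 4.67 w 25.3 F [-0.4  0.2 -1.1]
```

Call:
arm_command --fingers '[-1,-1,-1,-1,-1]' --delta_pos '[[0.035,-0.01,0.03],[0.0617,-0.0173,0.07],[0.0617,-0.0173,0.12],[0.0617,-0.0173,0.1425],[0.0617,-0.0173,0.1425]]' --rotation '[[0,0,0.1],[0,0,0.1],[0,0,0.1],[0,0,0.1],[0,0,0.1]]'

```text
clock: 5.3
tcp_pos: [450.6, -36.3, 153.8]
eef_rot: [[-1.0, 0.002, -0.004], [0.002, 1.0, -0.001], [0.004, -0.001, -1.0]]
force: [0.3, -0.3, -0.5]
grip_width: 25.3
```

```bash
python3 -c "
from h import *
held();p=r.read_camera('wrist');holder(p,(-175,0));crop(p,'w3.png',0,640,0,400,1.2)
goto([451.6,-34.9,105])"
```

```text
nose z rel tcp -109.5 t [451.9 -35.9 155.2]
-105 25 y mid -18.2 wid 3.3 xc 3.8 xmax 2.4
-95 76 y mid -6.5 wid 26.8 xc -3.3 xmax 2.9
-85 114 y mid -6.7 wid 26.7 xc -3.3 xmax 2.7
-75 162 y mid -6.8 wid 26.4 xc -3.4 xmax 4.1
-65 105 y mid -0.9 wid 15.6 xc -3.4 xmax -4.1
-55 117 y mid -0.7 wid 15.7 xc -3.1 xmax -4.0
-45 136 y mid -0.7 wid 15.6 xc -3.2 xmax -4.1
-35 133 y mid -0.7 wid 14.2 xc -3.2 xmax -6.4
handletop 1340 z 88.0 c [452.8 -78.2] size [99.6 11.3] yaw 6.6 cup- [ 459.2 -133.8] cup+ [446.3 -22.6]
rim 780 z 42.2 c [454.3 -91.1] size [137.1  24.7] yaw 3.7 cup- [ 457.9 -147. ] cup+ [450.7 -35.2]
foot 4316 z 8.3 c [453.8 -90.2] size [143.3  40. ] yaw 3.6 cup- [ 457.3 -146.1] cup+ [450.3 -34.3]
d [0.0011 0.0006 0.051 ] rot [-0.01  0.09 -0.04] tcp [452.6 -35.5 156. ] t 5.4 w 25.4 F [ 0.5  0.1 -0.5]
```

View pics/w3.png

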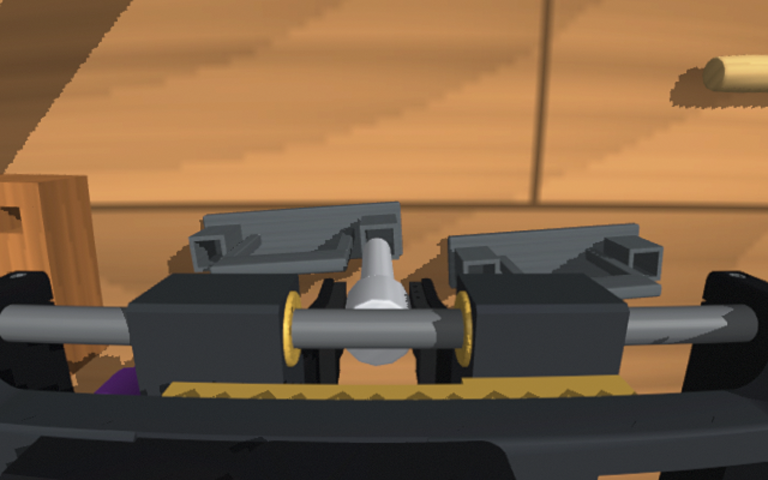

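Call:
arm_command --fingers '[-1,-1,-1,-1,-1]' --delta_pos '[[-0.0018,0.0017,0.01],[-0.0018,0.0017,0.02],[-0.0018,0.0017,0.03],[-0.0018,0.0017,0.04],[-0.0018,0.0017,0.048]]' --rotation '[[0,0,0],[0,0,0],[0,0,0],[0,0,0],[0,0,0]]'

```text
clock: 6.02
tcp_pos: [453.5, -33.2, 106.2]
eef_rot: [[-1.0, -0.0, -0.001], [-0.0, 1.0, -0.0], [0.001, -0.0, -1.0]]
force: [-1.8, 0.7, 2.9]
grip_width: 24.9
```

Call:
arm_command --fingers '[-1,-1,-1,-1,-1]' --delta_pos '[[0,0,0.001],[0,0,0.002],[0,0,0.003],[0,0,0.004],[0,0,0.004]]' --rotation '[[0,0,0],[0,0,0],[0,0,0],[0,0,0],[0,0,0]]'

```text
clock: 6.65
tcp_pos: [454.9, -33.2, 105.8]
eef_rot: [[-1.0, -0.002, 0.003], [-0.002, 1.0, -0.001], [-0.003, -0.001, -1.0]]
force: [-4.7, 0.5, 17.8]
grip_width: 25.1
```

```bash
python3 -c "
from h import *
p=r.read_camera('wrist');holder(p,(-175,0));w=cloud(p)
goto([451.6,-34.9,105])
reg=(abs(w[...,1]+35)<20)&(abs(w[...,0]-450)<25)&(w[...,2]>45)
q=w[reg];print(np.histogram(q[:,2],bins=range(40,180,5)))"
```

```text
handletop 283 z 87.9 c [450.9 -49.2] size [35.6  8.1] yaw 6.8 cup- [ 457.6 -104.8] cup+ [444.2   6.4]
rim 1096 z 42.3 c [454.6 -90.9] size [136.9  24.6] yaw 3.7 cup- [ 458.2 -146.8] cup+ [451.  -35.1]
foot 6049 z 8.4 c [454.1 -90.5] size [143.9  40.3] yaw 3.6 cup- [ 457.6 -146.4] cup+ [450.5 -34.6]
d [ 0.0034 -0.0017  0.0008] rot [-0.04  0.17  0.11] tcp [455.  -33.2 105.8] t 6.7 w 25.4 F [-5.1  0.6 19.1]
(array([  0,  73,  79,  85,  84, 100, 104,  85,  44,   0,   2, 224, 327,
       352, 379, 422, 994,  24,  47,  73, 833, 207, 186, 179, 199, 137,
       191]), array([ 40,  45,  50,  55,  60,  65,  70,  75,  80,  85,  90,  95, 100,
       105, 110, 115, 120, 125, 130, 135, 140, 145, 150, 155, 160, 165,
       170, 175]))
```

Call:
arm_command --fingers '[0,0,0,0,0]' --delta_pos '[[0,0,-0.003],[0,0,-0.003],[0,0,-0.003],[0,0,-0.03],[0,0,-0.09]]' --rotation '[[0,0,0],[0,0,0],[0,0,0],[0,0,0],[0,0,0]]'

```text
clock: 7.32
tcp_pos: [451.9, -33.5, 191.4]
eef_rot: [[-1.0, 0.0, -0.008], [0.0, 1.0, -0.002], [0.008, -0.002, -1.0]]
force: [1.2, 0.7, -0.1]
grip_width: 43.4
```

```bash
python3 -c "
from h import *
plugs(zmin=119);goto([477.3,-280.4,210])"
```

```text
head n 1207 mean [446.2 -33.2 124. ] circ [446.9 -33.2] 12.9 px [315. 213.]
d [-0.019  -0.2473 -0.0083] rot [-0.03  0.68  0.16] tcp [457.7 -33.2 201.3] t 7.38 w 43.7 F [ 2.6 -0.8  6.7]
```

Call:
arm_command --fingers '[0.1,0.1,0.1,0.1,0.1]' --delta_pos '[[-0.01,-0.06,0],[-0.019,-0.12,0],[-0.019,-0.18,0],[-0.019,-0.24,0],[-0.019,-0.2475,0.02]]' --rotation '[[0,0.5,0.1],[0,0.5,0.1],[0,0.5,0.1],[0,0.5,0.1],[0,0.5,0.1]]'

```text
clock: 8.0
tcp_pos: [473.4, -284.4, 173.1]
eef_rot: [[-1.0, 0.006, -0.006], [0.006, 1.0, -0.001], [0.006, -0.002, -1.0]]
force: [-0.2, -0.3, -1.4]
grip_width: 47.6
```

```bash
python3 -c "
from h import *
plugs();goto([477.4,-280.4,106])"
```

```text
head n 543 mean [ 467.7 -358.   125.7] circ [ 474.  -359.6] 12.8 px [191. 222.]
head n 1381 mean [ 477.  -280.4  126.1] circ [ 477.9 -280.5] 13.0 px [321. 237.]
head n 1106 mean [ 522.1 -282.3  126. ] circ [ 522.7 -282.2] 13.1 px [319. 305.]
d [-0.007   0.0022  0.0632] rot [ 0.12 -0.73 -0.36] tcp [ 471.2 -282.7  169.3] t 8.05 w 47.9 F [-0.2  0.2 -2. ]
```

Call:
arm_command --fingers '[0.1,0.1,0.1,0.1,0.1]' --delta_pos '[[-0.003,0.002,0.01],[-0.003,0.002,0.03],[-0.003,0.002,0.03],[-0.003,0.002,0.03],[-0.003,0.002,0.03]]' --rotation '[[0,-0.5,0],[0,-0.5,0],[0,-0.5,0],[0,-0.5,0],[0,-0.5,0]]'

```text
clock: 8.68
tcp_pos: [476.2, -278.5, 144.0]
eef_rot: [[-1.0, 0.001, 0.002], [0.001, 1.0, -0.001], [-0.002, -0.001, -1.0]]
force: [-0.0, 1.2, -0.3]
grip_width: 47.6
```

```bash
python3 -c "
from h import *
plugs();goto([477.4,-280.4,106])"
```

```text
head n 160 mean [ 463.5 -358.9  124.9] circ [ 465.2 -359.9] 8.6 px [158. 224.]
head n 1237 mean [ 473.3 -280.4  126. ] circ [ 477.5 -280.4] 12.7 px [311. 243.]
head n 571 mean [ 514.1 -282.3  125.5] circ [ 518.8 -282.1] 12.2 px [308. 313.]
d [-0.0012 -0.0018  0.0379] rot [-0.03  0.1  -0.05] tcp [ 476.1 -278.5  143.9] t 8.72 w 47.6 F [ 0.   0.4 -1.1]
```

Good. Descend, grip, lift.

Call:
arm_command --fingers '[0.1,0.1,0.1,-1,-1]' --delta_pos '[[-0.0014,-0.0018,0.02],[-0.0014,-0.0018,0.038],[-0.0014,-0.0018,0.038],[-0.0014,-0.0018,0.038],[-0.0014,-0.0018,0.038]]' --rotation '[[0,0,0],[0,0,0],[0,0,0],[0,0,0],[0,0,0]]'

```text
clock: 9.35
tcp_pos: [477.5, -280.7, 106.1]
eef_rot: [[-1.0, 0.001, 0.002], [0.001, 1.0, -0.001], [-0.002, -0.001, -1.0]]
force: [-0.0, 0.3, -0.6]
grip_width: 35.4
```

Call:
arm_command --fingers '[-1,-1,-1,-1,-1]' --delta_pos '[[0,0,0],[0,0,0],[0,0,-0.03],[0,0,-0.08],[0,0,-0.14]]' --rotation '[[0,0,0],[0,0,0],[0,0,0],[0,0,0],[0,0,0]]'

```text
clock: 9.98
tcp_pos: [476.1, -280.1, 245.4]
eef_rot: [[-1.0, 0.002, -0.003], [0.002, 1.0, 0.001], [0.003, 0.001, -1.0]]
force: [1.2, -0.1, -0.5]
grip_width: 25.0
```

```bash
python3 -c "
from h import *
goto([458,-146.5,246])"
```

```text
d [ 0.0183  0.1336 -0.0004] rot [ 0.06 -0.17 -0.09] tcp [ 476.1 -280.1  245.4] t 9.97 w 25.0 F [ 1.2 -0.1 -0.5]
```

Call:
arm_command --fingers '[-1,-1,-1,-1,-1]' --delta_pos '[[0.01,0.06,0],[0.0175,0.12,0.02],[0.0175,0.1336,0.07],[0.0175,0.1336,0.09],[0.0175,0.1336,0.09]]' --rotation '[[0,0,0],[0,0,0],[0,0,0],[0,0,0],[0,0,0]]'

```text
clock: 10.6
tcp_pos: [458.4, -146.5, 153.7]
eef_rot: [[-1.0, 0.001, -0.004], [0.001, 1.0, 0.0], [0.004, 0.0, -1.0]]
force: [0.2, -0.4, 0.3]
grip_width: 25.1
```

```bash
cat >> h.py <<'E'
def held():
    p=r.read_camera("wrist");o=r.get_obs();w=cloud(p);t=o["tcp_pos"]
    q=w[(abs(w[...,1]-t[1])<16)&(abs(w[...,0]-t[0])<22)&(w[...,2]<t[2]-30)&(w[...,2]>t[2]-72)]
    z0=t[2]
    for a in (-70,-60,-50,-40):
        s=q[(q[:,2]>=z0+a)&(q[:,2]<z0+a+10)]
        if len(s)>8: print("shaft",a,len(s),"x",round(s[:,0].min()+8,1),"y",round((s[:,1].min()+s[:,1].max())/2,1),"wid",round(np.ptp(s[:,1]),1))
    return p
E
python3 -c "
from h import *
p=held();holder(p,(-215,-5));goto([457.8,-146.5,105])"
```

```text
shaft -70 101 x 458.5 y -146.2 wid 15.2
shaft -60 115 x 458.5 y -146.5 wid 15.5
shaft -50 127 x 458.6 y -146.3 wid 15.2
shaft -40 158 x 458.7 y -146.5 wid 15.3
handletop 1705 z 88.0 c [452.6 -94.1] size [119.9  13.5] yaw 5.2 cup- [ 457.6 -149.8] cup+ [447.5 -38.3]
rim 753 z 42.3 c [454.  -90.7] size [135.6  24.6] yaw 3.7 cup- [ 457.7 -146.6] cup+ [450.4 -34.9]
foot 4365 z 8.4 c [453.7 -90.8] size [143.3  39.7] yaw 4.1 cup- [ 457.7 -146.7] cup+ [449.7 -35. ]
d [0.0017 0.0004 0.05  ] rot [-0.02 -0.05 -0.07] tcp [ 459.6 -146.9  155. ] t 10.65 w 25.2 F [-0.2 -0.7 -0.4]
```

Call:
arm_command --fingers '[-1,-1,-1,-1,-1]' --delta_pos '[[0.0008,0,0.012],[0.0008,0,0.024],[0.0008,0,0.036],[0.0008,0,0.046],[0.0008,0,0.048]]' --rotation '[[0,0,0],[0,0,0],[0,0,0],[0,0,0],[0,0,0]]'

```text
clock: 11.28
tcp_pos: [458.4, -146.9, 106.1]
eef_rot: [[-1.0, 0.002, -0.002], [0.002, 1.0, 0.0], [0.002, -0.0, -1.0]]
force: [0.4, -0.5, -1.2]
grip_width: 25.3
```

Call:
arm_command --fingers '[-1,-1,-1,-1,-1]' --delta_pos '[[0,0,0.001],[0,0,0.002],[0,0,0.003],[0,0,0.004],[0,0,0.004]]' --rotation '[[0,0,0],[0,0,0],[0,0,0],[0,0,0],[0,0,0]]'

```text
clock: 11.9
tcp_pos: [459.1, -146.9, 103.5]
eef_rot: [[-1.0, 0.001, 0.001], [0.001, 1.0, -0.0], [-0.001, -0.0, -1.0]]
force: [-0.9, 0.2, 3.3]
grip_width: 25.1
```

Call:
arm_command --fingers '[-1,-1,-1,-1,-1]' --delta_pos '[[0,0,0.001],[0,0,0.002],[0,0,0.003],[0,0,0.003],[0,0,0.003]]' --rotation '[[0,0,0],[0,0,0],[0,0,0],[0,0,0],[0,0,0]]'

```text
clock: 12.52
tcp_pos: [460.3, -147.2, 103.1]
eef_rot: [[-1.0, -0.0, 0.004], [-0.0, 1.0, -0.001], [-0.004, -0.001, -1.0]]
force: [-4.4, 1.2, 19.4]
grip_width: 25.2
```

Call:
arm_command --fingers '[0,0,0,0,0]' --delta_pos '[[0,0,-0.003],[0,0,-0.003],[0,0,-0.03],[0,0,-0.09],[0,0,-0.1]]' --rotation '[[0,0,0],[0,0,0],[0,0,0],[0,0,0],[0,0,0]]'

```text
clock: 13.15
tcp_pos: [461.3, -147.0, 203.6]
eef_rot: [[-1.0, 0.001, 0.008], [0.001, 1.0, -0.001], [-0.008, -0.001, -1.0]]
force: [0.5, 0.0, -0.6]
grip_width: 43.4
```

```bash
python3 -c "
from h import *
plugs(zmin=119);goto([522.4,-282.3,206])"
```

```text
head n 1068 mean [ 429.2 -355.3  125.3] circ [ 429.8 -358. ] 13.6 px [ 16. 170.]
head n 1137 mean [446.3 -34.6 123.9] circ [446.6 -33.4] 13.3 px [480. 193.]
head n 1103 mean [ 453.4 -146.8  124. ] circ [ 454.  -146.8] 12.9 px [315. 203.]
head n 358 mean [ 466.8 -356.1  124.1] circ [ 474.5 -360.1] 13.8 px [ 27. 221.]
d [-0.062  -0.1353 -0.0027] rot [-0.02  0.36 -0.06] tcp [ 460.5 -146.9  202.8] t 13.2 w 43.7 F [0.6 0.2 0.5]
```

Call:
arm_command --fingers '[0.1,0.1,0.1,0.1,0.1]' --delta_pos '[[-0.03,-0.05,0],[-0.062,-0.11,0],[-0.062,-0.1353,0.03],[-0.062,-0.1353,0.055],[-0.062,-0.1353,0.055]]' --rotation '[[0,0,0],[0,0,0],[0,0,0],[0,0,0],[0,0,0]]'

```text
clock: 13.82
tcp_pos: [518.2, -281.9, 140.7]
eef_rot: [[-1.0, 0.003, -0.008], [0.003, 1.0, 0.003], [0.008, 0.003, -1.0]]
force: [0.6, 0.5, 0.5]
grip_width: 47.5
```

```bash
python3 -c "
from h import *
plugs();goto([522.4,-282.3,106])"
```

```text
head n 843 mean [ 515.8 -282.3  125.9] circ [ 520.6 -282.3] 12.5 px [314. 247.]
d [-0.003  -0.0003  0.0369] rot [ 0.06 -0.25 -0.1 ] tcp [ 519.5 -282.1  142.9] t 13.88 w 48.1 F [-0.6 -0.7  1.8]
```

Call:
arm_command --fingers '[0.1,0.1,0.1,-1,-1]' --delta_pos '[[-0.002,-0.0003,0.02],[-0.002,-0.0003,0.037],[-0.002,-0.0003,0.037],[-0.002,-0.0003,0.037],[-0.002,-0.0003,0.037]]' --rotation '[[0,0,0],[0,0,0],[0,0,0],[0,0,0],[0,0,0]]'

```text
clock: 14.5
tcp_pos: [523.2, -282.6, 109.0]
eef_rot: [[-1.0, 0.001, 0.002], [0.001, 1.0, -0.001], [-0.002, -0.001, -1.0]]
force: [-0.1, 0.1, -0.4]
grip_width: 34.9
```

Call:
arm_command --fingers '[-1,-1,-1,-1,-1]' --delta_pos '[[0,0,0],[0,0,0],[0,0,-0.03],[0,0,-0.09],[0,0,-0.16]]' --rotation '[[0,0,0],[0,0,0],[0,0,0],[0,0,0],[0,0,0]]'

```text
clock: 15.12
tcp_pos: [522.1, -282.4, 261.6]
eef_rot: [[-1.0, 0.001, -0.002], [0.001, 1.0, 0.0], [0.002, 0.0, -1.0]]
force: [1.1, -0.9, 0.2]
grip_width: 25.3
```

```bash
python3 -c "
from h import *
goto([510,-20,265])"
```

```text
d [ 0.0124  0.2624 -0.0033] rot [ 0.03 -0.1  -0.08] tcp [ 522.1 -282.4  261.6] t 15.12 w 25.3 F [ 1.1 -0.9  0.2]
```

Call:
arm_command --fingers '[-1,-1,-1,-1,-1]' --delta_pos '[[0,0.06,0],[0,0.12,0],[0,0.18,0],[0.012,0.24,0],[0.02,0.29,0]]' --rotation '[[0,0,0],[0,0,0],[0,0,0],[0,0,0],[0,0,0]]'

```text
clock: 15.75
tcp_pos: [502.1, 9.5, 260.5]
eef_rot: [[-1.0, 0.001, -0.0], [0.001, 1.0, 0.0], [0.0, 0.0, -1.0]]
force: [0.7, 0.5, -1.3]
grip_width: 25.0
```

```bash
python3 -c "
from h import *
p=r.read_camera('wrist');crop(p,'w4.png',0,640,0,400,1.2);holder(p,(0,200));goto([474,32.7,155])"
```

```text
handletop 729 z 88.1 c [469.9  88.4] size [75.8  8.3] yaw 4.2 cup- [474.1  32.6] cup+ [465.8 144.3]
rim 499 z 42.4 c [470.1  88.7] size [136.3  24.1] yaw 4.0 cup- [474.   32.9] cup+ [466.2 144.6]
foot 2625 z 8.3 c [469.8  88.1] size [142.8  40.5] yaw 4.4 cup- [474.   32.3] cup+ [465.5 143.9]
d [0.0278 0.0192 0.1056] rot [0.14 0.03 0.15] tcp [501.8  13.3 260.6] t 15.8 w 25.5 F [-1.   2.8 -1.7]
```

View pics/w4.png

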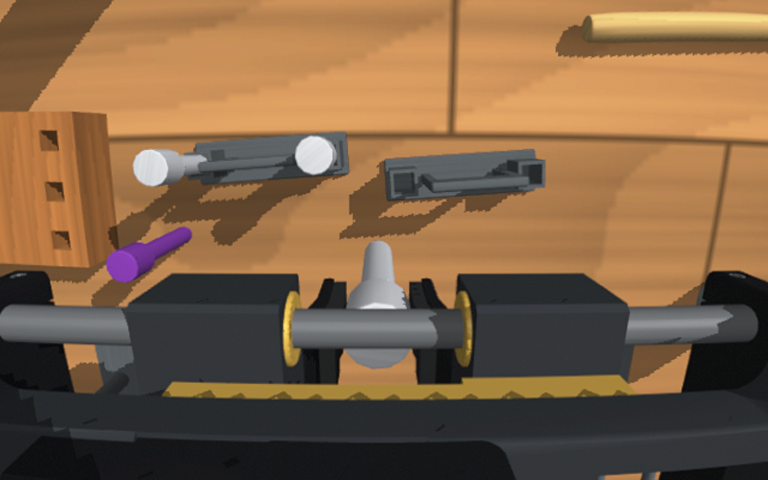

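Call:
arm_command --fingers '[-1,-1,-1,-1,-1]' --delta_pos '[[0.028,0.0235,0.02],[0.028,0.0235,0.07],[0.028,0.0235,0.104],[0.028,0.0235,0.104],[0.028,0.0235,0.104]]' --rotation '[[0,0,0],[0,0,0],[0,0,0],[0,0,0],[0,0,0]]'

```text
clock: 16.42
tcp_pos: [476.2, 31.2, 157.9]
eef_rot: [[-1.0, 0.001, 0.002], [0.001, 1.0, 0.0], [-0.002, 0.0, -1.0]]
force: [0.8, -0.3, -0.0]
grip_width: 25.2
```

```bash
python3 -c "
from h import *
p=held();holder(p,(0,200));goto([474,32.7,107])"
```

```text
shaft -70 101 x 476.0 y 31.6 wid 15.6
shaft -60 111 x 476.1 y 31.3 wid 15.4
shaft -50 129 x 475.9 y 31.3 wid 15.7
shaft -40 146 x 476.1 y 31.2 wid 15.2
handletop 1583 z 88.1 c [470.9  74.8] size [102.4   9.7] yaw 2.8 cup- [473.6  18.8] cup+ [468.1 130.7]
rim 804 z 42.3 c [469.9  88.5] size [136.1  25.1] yaw 3.8 cup- [473.6  32.6] cup+ [466.2 144.4]
foot 4350 z 8.3 c [469.8  88.3] size [143.8  39.8] yaw 4.3 cup- [474.   32.5] cup+ [465.6 144.2]
d [0.0026 0.0014 0.0512] rot [ 0.05  0.19 -0.08] tcp [476.4  31.3 158.2] t 16.48 w 25.2 F [ 0.5 -0.6 -0. ]
```

Call:
arm_command --fingers '[-1,-1,-1,-1,-1]' --delta_pos '[[0.0022,0.0012,0.012],[0.0022,0.0012,0.024],[0.0022,0.0012,0.036],[0.0022,0.0012,0.047],[0.0022,0.0012,0.049]]' --rotation '[[0,0,0],[0,0,0],[0,0,0],[0,0,0],[0,0,0]]'

```text
clock: 17.1
tcp_pos: [473.0, 32.2, 106.7]
eef_rot: [[-1.0, 0.001, -0.001], [0.001, 1.0, -0.001], [0.001, -0.001, -1.0]]
force: [-0.1, 0.1, 0.1]
grip_width: 25.4
```

Call:
arm_command --fingers '[-1,-1,-1,-1,-1]' --delta_pos '[[0,0,0.002],[0,0,0.004],[0,0,0.006],[0,0,0.007],[0,0,0.007]]' --rotation '[[0,0,0],[0,0,0],[0,0,0],[0,0,0],[0,0,0]]'

```text
clock: 17.73
tcp_pos: [477.1, 32.8, 105.5]
eef_rot: [[-1.0, -0.002, 0.01], [-0.002, 1.0, 0.001], [-0.01, 0.001, -1.0]]
force: [-1.2, -1.0, 22.8]
grip_width: 24.9
```

Call:
arm_command --fingers '[0,0,0,0,0]' --delta_pos '[[0,0,-0.005],[0,0,-0.005],[0,0,-0.03],[0,0,-0.09],[0,0,-0.1]]' --rotation '[[0,0,0],[0,0,0],[0,0,0],[0,0,0],[0,0,0]]'

```text
clock: 18.35
tcp_pos: [474.7, 32.8, 203.8]
eef_rot: [[-1.0, 0.001, 0.007], [0.001, 1.0, 0.002], [-0.007, 0.002, -1.0]]
force: [0.0, -0.2, -0.8]
grip_width: 43.2
```

```bash
python3 -c "
from h import *
plugs(zmin=119);goto([429.6,-358.4,206])"
```

```text
head n 1161 mean [446.3 -32.6 123.9] circ [446.9 -33.2] 13.1 px [216. 174.]
head n 1058 mean [ 453.6 -145.   123.7] circ [ 454.  -146.4] 13.4 px [ 59. 185.]
head n 1069 mean [476.5  36.3 123.9] circ [477.2  36.4] 13.0 px [319. 217.]
d [ 0.044  -0.3911 -0.0038] rot [ 0.1   0.28 -0.07] tcp [474.1  32.7 203.1] t 18.4 w 43.7 F [-0.1 -0.2  0.9]
```

Call:
arm_command --fingers '[0.1,0.1,0.1,0.1,0.1]' --delta_pos '[[0.01,-0.06,0],[0.02,-0.12,0],[0.03,-0.18,0],[0.044,-0.24,0],[0.044,-0.3,0]]' --rotation '[[0,0,0],[0,0,0],[0,0,0],[0,0,0],[0,0,0]]'

```text
clock: 19.02
tcp_pos: [426.4, -269.0, 198.7]
eef_rot: [[-1.0, 0.002, -0.003], [0.002, 1.0, 0.002], [0.003, 0.002, -1.0]]
force: [0.7, 0.8, 0.5]
grip_width: 47.9
```

Call:
arm_command --fingers '[0.1,0.1,0.1,0.1,0.1]' --delta_pos '[[0,-0.05,0],[0,-0.091,0.02],[0,-0.091,0.052],[0,-0.091,0.052],[0,-0.091,0.052]]' --rotation '[[0,0,0],[0,0,0],[0,0,0],[0,0,0],[0,0,0]]'

```text
clock: 19.65
tcp_pos: [428.4, -358.5, 148.6]
eef_rot: [[-1.0, 0.001, -0.001], [0.001, 1.0, -0.0], [0.001, -0.0, -1.0]]
force: [-0.3, -0.2, 0.8]
grip_width: 47.8
```

```bash
python3 -c "
from h import *
plugs();goto([429.6,-358.4,106])"
```

```text
head n 1357 mean [ 426.1 -358.6  126. ] circ [ 429.4 -358.7] 12.8 px [314. 242.]
head n 777 mean [ 467.5 -360.4  125.6] circ [ 472.5 -360.2] 12.7 px [311. 311.]
d [-0.0006  0.0002  0.0433] rot [-0.05  0.05 -0.01] tcp [ 428.9 -358.5  149.3] t 19.7 w 47.9 F [0.1 0.5 0.7]
```

Call:
arm_command --fingers '[0.1,0.1,0.1,-1,-1]' --delta_pos '[[-0.0006,0,0.02],[-0.0006,0,0.043],[-0.0006,0,0.043],[-0.0006,0,0.043],[-0.0006,0,0.043]]' --rotation '[[0,0,0],[0,0,0],[0,0,0],[0,0,0],[0,0,0]]'

```text
clock: 20.32
tcp_pos: [429.7, -359.0, 107.0]
eef_rot: [[-1.0, 0.001, 0.002], [0.001, 1.0, -0.001], [-0.002, -0.001, -1.0]]
force: [-0.3, 0.2, 0.9]
grip_width: 34.8
```

Call:
arm_command --fingers '[-1,-1,-1,-1,-1]' --delta_pos '[[0,0,0],[0,0,0],[0,0,-0.03],[0,0,-0.09],[0,0,-0.15]]' --rotation '[[0,0,0],[0,0,0],[0,0,0],[0,0,0],[0,0,0]]'

```text
clock: 20.95
tcp_pos: [428.5, -358.5, 256.8]
eef_rot: [[-1.0, 0.002, -0.001], [0.002, 1.0, 0.001], [0.001, 0.001, -1.0]]
force: [0.6, -1.4, -0.3]
grip_width: 25.1
```

```bash
python3 -c "
from h import *
goto([466,144.3,265])"
```

```text
d [-0.0368  0.5029 -0.008 ] rot [ 0.04 -0.07 -0.09] tcp [ 428.5 -358.5  256.8] t 20.95 w 25.1 F [ 0.6 -1.4 -0.3]
```

Call:
arm_command --fingers '[-1,-1,-1,-1,-1]' --delta_pos '[[-0.01,0.06,-0.01],[-0.02,0.12,-0.01],[-0.03,0.18,-0.01],[-0.037,0.24,-0.01],[-0.037,0.3,-0.01]]' --rotation '[[0,0,0],[0,0,0],[0,0,0],[0,0,0],[0,0,0]]'

```text
clock: 21.58
tcp_pos: [466.3, -56.8, 265.5]
eef_rot: [[-1.0, 0.002, 0.0], [0.002, 1.0, 0.0], [-0.0, 0.0, -1.0]]
force: [1.1, 0.3, -0.1]
grip_width: 24.8
```

Call:
arm_command --fingers '[-1,-1,-1,-1,-1]' --delta_pos '[[0,0.06,0],[0,0.12,0],[0,0.18,0],[0,0.203,0],[0,0.203,0.03]]' --rotation '[[0,0,0],[0,0,0],[0,0,0],[0,0,0],[0,0,0]]'

```text
clock: 22.2
tcp_pos: [467.8, 146.9, 236.9]
eef_rot: [[-1.0, -0.002, 0.005], [-0.002, 1.0, 0.003], [-0.005, 0.003, -1.0]]
force: [-0.4, 0.2, -0.7]
grip_width: 24.9
```

```bash
python3 -c "
from h import *
p=held();holder(p,(0,230));goto([466,144.3,155])"
```

```text
shaft -70 86 x 468.3 y 147.1 wid 15.3
shaft -60 109 x 468.2 y 147.2 wid 15.8
shaft -50 117 x 468.0 y 147.3 wid 15.6
shaft -40 136 x 468.3 y 147.1 wid 15.5
handletop 837 z 87.9 c [470.6  81.2] size [90.4  8.6] yaw 3.9 cup- [474.4  25.3] cup+ [466.8 137. ]
rim 481 z 42.3 c [469.7  88.4] size [136.1  24.3] yaw 3.6 cup- [473.3  32.5] cup+ [466.2 144.2]
foot 2591 z 8.3 c [469.7  88.7] size [143.7  40. ] yaw 3.9 cup- [473.5  32.8] cup+ [465.9 144.6]
d [-0.0021 -0.0003  0.0762] rot [-0.09 -0.35 -0.03] tcp [464.4 144.7 231.2] t 22.25 w 25.1 F [-1.6 -1.3 -5.1]
```

Call:
arm_command --fingers '[-1,-1,-1,-1,-1]' --delta_pos '[[0,-0.001,0.03],[0,-0.001,0.07],[0,-0.001,0.077],[0,-0.001,0.077],[0,-0.001,0.077]]' --rotation '[[0,0,0],[0,0,0],[0,0,0],[0,0,0],[0,0,0]]'

```text
clock: 22.88
tcp_pos: [467.7, 143.8, 160.2]
eef_rot: [[-1.0, 0.001, 0.003], [0.001, 1.0, 0.002], [-0.003, 0.002, -1.0]]
force: [-0.6, 0.4, -0.6]
grip_width: 25.0
```

```bash
python3 -c "
from h import *
p=held();holder(p,(0,230));goto([466,144.3,105])"
```

```text
shaft -70 99 x 468.1 y 144.2 wid 15.6
shaft -60 110 x 467.9 y 143.9 wid 15.6
shaft -50 125 x 467.9 y 144.1 wid 15.4
shaft -40 147 x 468.0 y 143.8 wid 15.3
handletop 1473 z 88.0 c [469.5  92.7] size [118.5  10. ] yaw 5.2 cup- [474.6  37. ] cup+ [464.4 148.5]
rim 697 z 42.2 c [470.1  88. ] size [136.8  24.3] yaw 3.9 cup- [473.9  32.2] cup+ [466.2 143.9]
foot 4186 z 8.3 c [470.   88.7] size [143.6  40.2] yaw 3.9 cup- [473.9  32.9] cup+ [466.2 144.6]
d [0.0017 0.0005 0.0551] rot [ 0.09  0.16 -0.08] tcp [467.5 143.7 160.1] t 22.93 w 25.1 F [ 0.2  0.1 -0.3]
```

Call:
arm_command --fingers '[-1,-1,-1,-1,-1]' --delta_pos '[[0.0018,0.0003,0.012],[0.0018,0.0003,0.024],[0.0018,0.0003,0.036],[0.0018,0.0003,0.048],[0.0018,0.0003,0.054]]' --rotation '[[0,0,0],[0,0,0],[0,0,0],[0,0,0],[0,0,0]]'

```text
clock: 23.55
tcp_pos: [465.1, 143.5, 103.8]
eef_rot: [[-1.0, 0.001, -0.0], [0.001, 1.0, -0.001], [0.0, -0.001, -1.0]]
force: [-1.3, -1.7, 18.8]
grip_width: 24.9
```

Call:
arm_command --fingers '[-1,-1,-1,-1,-1]' --delta_pos '[[0,0,0.001],[0,0,0.003],[0,0,0.004],[0,0,0.005],[0,0,0.005]]' --rotation '[[0,0,0],[0,0,0],[0,0,0],[0,0,0],[0,0,0]]'

```text
clock: 24.18
tcp_pos: [467.9, 144.3, 103.6]
eef_rot: [[-1.0, -0.002, 0.007], [-0.001, 1.0, 0.001], [-0.007, 0.001, -1.0]]
force: [-0.7, -2.2, 20.5]
grip_width: 25.4
```

Call:
arm_command --fingers '[0,0,0,0,0]' --delta_pos '[[0,0,-0.005],[0,0,-0.005],[0,0,-0.03],[0,0,-0.09],[0,0,-0.1]]' --rotation '[[0,0,0],[0,0,0],[0,0,0],[0,0,0],[0,0,0]]'

```text
clock: 24.8
tcp_pos: [466.7, 144.7, 202.9]
eef_rot: [[-1.0, 0.001, 0.006], [0.001, 1.0, 0.004], [-0.006, 0.004, -1.0]]
force: [1.2, 0.4, 0.8]
grip_width: 43.5
```

```bash
python3 -c "
from h import *
plugs(zmin=119);goto([720,0,400])"
```

```text
head n 1079 mean [446.4 -31.4 123.7] circ [446.7 -32.8] 13.4 px [ 60. 187.]
head n 1097 mean [463.3 140.7 124. ] circ [464.  140.6] 13.0 px [308. 210.]
head n 370 mean [471.4  38.5 123.5] circ [475.9  36.9] 12.6 px [161. 221.]
d [-0.255  -0.1435 -0.1971] rot [ 0.17  0.27 -0.07] tcp [466.  144.3 202.2] t 24.85 w 43.2 F [ 0.7 -0.1  1.3]
```

Call:
arm_command --fingers '[0,0,0,0,0]' --delta_pos '[[0,0,-0.06],[-0.04,-0.02,-0.11],[-0.09,-0.05,-0.15],[-0.14,-0.08,-0.18],[-0.19,-0.11,-0.197]]' --rotation '[[0,0,0],[0,0,0],[0,0,0],[0,0,0],[0,0,0]]'

```text
clock: 25.48
tcp_pos: [645.0, 39.3, 391.7]
eef_rot: [[-1.0, 0.001, -0.001], [0.001, 1.0, 0.0], [0.001, 0.0, -1.0]]
force: [1.1, 0.4, -0.2]
grip_width: 43.7
```

Call:
arm_command --fingers '[0,0,0,0,0]' --delta_pos '[[-0.05,-0.02,0],[-0.065,-0.034,0],[-0.065,-0.034,0],[-0.065,-0.034,0],[-0.065,-0.034,0]]' --rotation '[[0,0,0],[0,0,0],[0,0,0],[0,0,0],[0,0,0]]'

```text
clock: 26.1
tcp_pos: [707.9, 6.6, 392.6]
eef_rot: [[-1.0, 0.0, 0.0], [0.0, 1.0, 0.0], [-0.0, 0.0, -1.0]]
force: [-0.5, -0.4, 0.9]
grip_width: 43.6
```

```bash
python3 snap.py 5 hook_1 ; python3 -c "
from h import *
p=r.read_camera('wrist');w=cloud(p)
m=(w[...,2]>185)&(w[...,2]<210)&(w[...,0]>600)
im=np.zeros(m.shape+(3,),np.uint8);im[m]=255;cv2.imwrite('pics/m5.png',im)
n,l,s,c=cv2.connectedComponentsWithStats(m.astype(np.uint8))
for i in range(1,n):
  if s[i,4]>30:
    q=w[l==i];print(s[i].tolist(),q.min(0).round(1),q.max(0).round(1))
print(r.get_obs()['joints'].round(1), r.get_obs()['tcp_pos'].round(1))
"
```

```text
hook_1 0.73 312 159 [684.4   4.3 193.6]
[36, 69, 536, 107, 12759] [ 600.  -284.3  185.7] [699.7 272.8 208.6]
[  13.6   28.4   32.6   -0.   -94.2 -103.6] [708.    6.5 393. ]
```

View pics/w5.png

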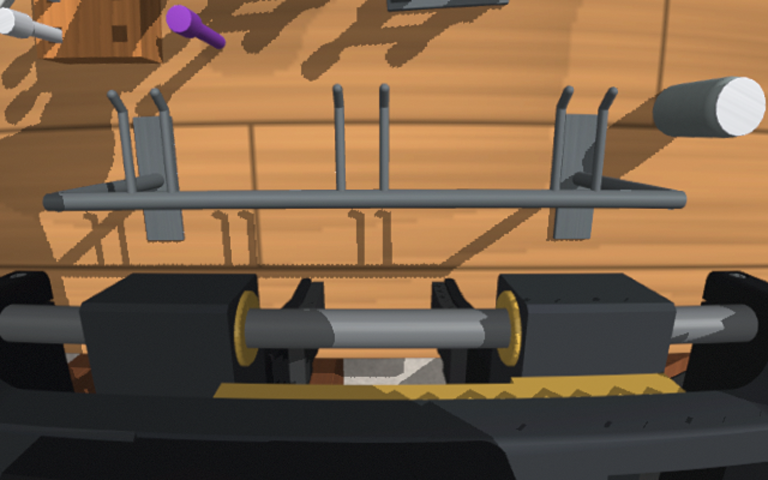

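```bash
python3 -c "
from h import *
p=r.read_camera('wrist');w=cloud(p)
m=(w[...,2]>189)&(w[...,2]<210)&(w[...,0]>560)&(w[...,0]<735)
m[215:]=0
n,l,s,c=cv2.connectedComponentsWithStats(m.astype(np.uint8))
for i in range(1,n):
  if s[i,4]>30:
    q=w[l==i];print(s[i].tolist(),q.min(0).round(1),q.max(0).round(1))
q=w[m]
# prongs: slice by x
for x0 in range(630,730,8):
    t=q[(q[:,0]>=x0)&(q[:,0]<x0+8)];
    if len(t)==0: continue
    t=t[np.argsort(t[:,1])]
    g=np.split(t,np.where(np.diff(t[:,1])>6)[0]+1)
    print(x0,[(round((a[:,1].min()+a[:,1].max())/2,1),round(np.ptp(a[:,1]),1),round(np.percentile(a[:,2],90),1)) for a in g if len(a)>3])
"
```

```text
[36, 69, 536, 107, 12763] [ 600.2 -284.7  189.1] [699.8 272.2 208.2]
630 [(np.float64(-203.8), np.float64(8.5), np.float64(194.9)), (np.float64(-167.7), np.float64(7.6), np.float64(195.0)), (np.float64(-24.2), np.float64(7.1), np.float64(194.8)), (np.float64(12.1), np.float64(7.8), np.float64(194.7)), (np.float64(154.8), np.float64(6.5), np.float64(194.9)), (np.float64(191.3), np.float64(7.7), np.float64(195.2))]
638 [(np.float64(-203.1), np.float64(7.8), np.float64(194.8)), (np.float64(-167.1), np.float64(7.8), np.float64(194.5)), (np.float64(-24.0), np.float64(7.9), np.float64(194.9)), (np.float64(12.1), np.float64(7.8), np.float64(194.7)), (np.float64(155.4), np.float64(7.8), np.float64(195.0)), (np.float64(190.9), np.float64(6.8), np.float64(195.1))]
646 [(np.float64(-203.5), np.float64(8.4), np.float64(194.7)), (np.float64(-167.6), np.float64(9.5), np.float64(194.7)), (np.float64(-24.1), np.float64(7.9), np.float64(195.0)), (np.float64(12.1), np.float64(7.9), np.float64(195.2)), (np.float64(155.4), np.float64(8.2), np.float64(195.0)), (np.float64(191.1), np.float64(8.2), np.floa
[... 545 characters left out ...]
oat64(11.7), np.float64(6.9), np.float64(194.9)), (np.float64(155.3), np.float64(7.6), np.float64(195.3)), (np.float64(191.0), np.float64(8.4), np.float64(195.2))]
670 [(np.float64(-202.9), np.float64(6.9), np.float64(194.4)), (np.float64(-167.5), np.float64(7.1), np.float64(194.9)), (np.float64(-24.0), np.float64(7.2), np.float64(194.7)), (np.float64(11.7), np.float64(6.9), np.float64(195.1)), (np.float64(155.6), np.float64(7.0), np.float64(194.9)), (np.float64(191.5), np.float64(7.1), np.float64(194.9))]
678 [(np.float64(-5.8), np.float64(555.7), np.float64(196.5))]
686 [(np.float64(-6.6), np.float64(555.6), np.float64(199.0))]
694 [(np.float64(-6.3), np.float64(556.9), np.float64(197.9))]
```

```bash
cat >> h.py <<'E'
RX=np.array([[0,-1,0],[-1,0,0],[0,0,-1.]])  # jaws along world x, camera on -y side
E
python3 -c "
from h import *
goto([453.8,-90.5,220],RX,4)"
```

```text
d [ 0.2544 -0.097   0.1726] rot [-3.000e-02  6.000e-02 -9.404e+01] tcp [708.1   6.3 392.9] t 26.3 w 43.3 F [1.1 0.3 0.1]
```

Call:
arm_command --fingers '[0,0,0,0,0]' --delta_pos '[[0.05,-0.02,0.01],[0.1,-0.04,0.03],[0.15,-0.06,0.05],[0.2,-0.08,0.08],[0.2544,-0.097,0.1]]' --rotation '[[0,0,-10],[0,0,-20],[0,0,-30],[0,0,-40],[0,0,-50]]' --grip_force 50

```text
clock: 26.92
tcp_pos: [451.7, -91.3, 291.2]
eef_rot: [[-0.639, -0.769, -0.0], [-0.769, 0.639, 0.0], [0.0, 0.0, -1.0]]
force: [0.3, -0.5, 1.0]
grip_width: 43.6
```

Call:
arm_command --fingers '[0,0,0,0,0]' --delta_pos '[[0,0,0.02],[0,0,0.04],[0,0,0.06],[0,0,0.06],[0,0,0.06]]' --rotation '[[0,0,-10],[0,0,-20],[0,0,-30],[0,0,-40],[0,0,-44]]'

```text
clock: 27.55
tcp_pos: [453.8, -90.7, 232.3]
eef_rot: [[0.072, -0.997, 0.0], [-0.997, -0.072, 0.0], [0.0, -0.0, -1.0]]
force: [-0.7, 0.2, 0.4]
grip_width: 43.5
```

```bash
python3 -c "
from h import *
p=r.read_camera('wrist');crop(p,'w6.png',0,640,0,400,1.2);holder(p,(-185,-5));plugs(p,zmin=119);goto([453.8,-90.5,81],RX,4)"
```

```text
handletop 802 z 88.3 c [ 471.7 -116.7] size [159.9  43.3] yaw 29.4 cup- [ 499.2 -165.5] cup+ [444.2 -67.9]
rim 248 z 42.5 c [ 469.7 -108.3] size [179.5  53.1] yaw 23.9 cup- [ 492.4 -159.5] cup+ [446.9 -57.2]
foot 2693 z 8.4 c [ 459.6 -108. ] size [183.2  75.8] yaw 19.5 cup- [ 478.3 -160.8] cup+ [440.9 -55.2]
head n 992 mean [ 454.1 -147.2  124.2] circ [ 454.  -146.9] 13.1 px [318. 128.]
d [-0.0002  0.0002  0.1515] rot [-0.05  0.    0.16] tcp [453.9 -90.7 232.5] t 27.6 w 43.9 F [ 0.2 -0.2 -0.3]
```

View pics/w6.png

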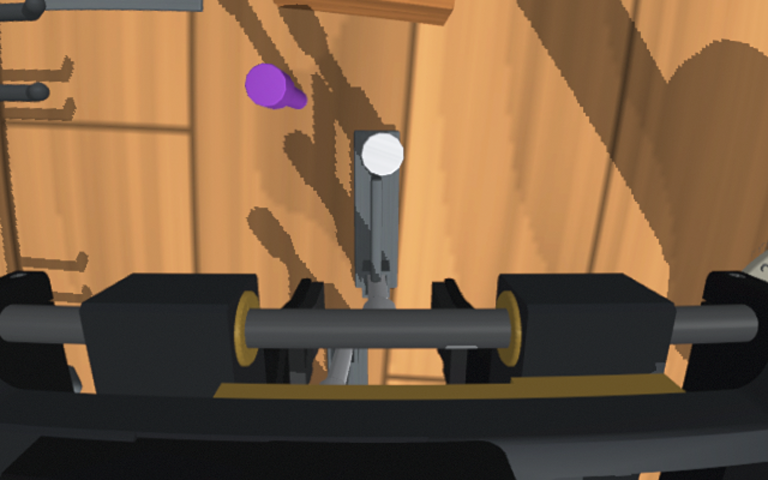

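Call:
arm_command --fingers '[0,0,0,0,0]' --delta_pos '[[0,0,0.05],[0,0,0.1],[0,0,0.125],[0,0,0.125],[0,0,0.125]]' --rotation '[[0,0,0],[0,0,0],[0,0,0],[0,0,0],[0,0,0]]'

```text
clock: 28.22
tcp_pos: [455.2, -90.7, 108.5]
eef_rot: [[0.068, -0.998, 0.003], [-0.998, -0.068, -0.0], [0.0, -0.003, -1.0]]
force: [0.1, 1.0, -0.0]
grip_width: 43.6
```

```bash
python3 -c "
from h import *
p=r.read_camera('wrist');crop(p,'w7.png',0,640,0,400,1.2);holder(p,(-185,-5),(425,485));goto([453.8,-90.5,81],RX,4)"
```

```text
handletop 1619 z 88.3 c [454.3 -90.9] size [75.7  7.9] yaw 3.6 cup- [ 457.8 -146.8] cup+ [450.8 -35. ]
rim 341 z 42.5 c [454.3 -90.6] size [136.2  24.2] yaw 3.7 cup- [ 457.9 -146.5] cup+ [450.6 -34.7]
foot 3931 z 8.5 c [454.2 -90.8] size [143.1  40. ] yaw 3.8 cup- [ 457.9 -146.7] cup+ [450.5 -35. ]
d [-0.0003  0.0016  0.0277] rot [-0.2  -0.   -0.08] tcp [455.3 -90.7 108.7] t 28.27 w 43.3 F [0.4 0.2 0.9]
```

View pics/w7.png

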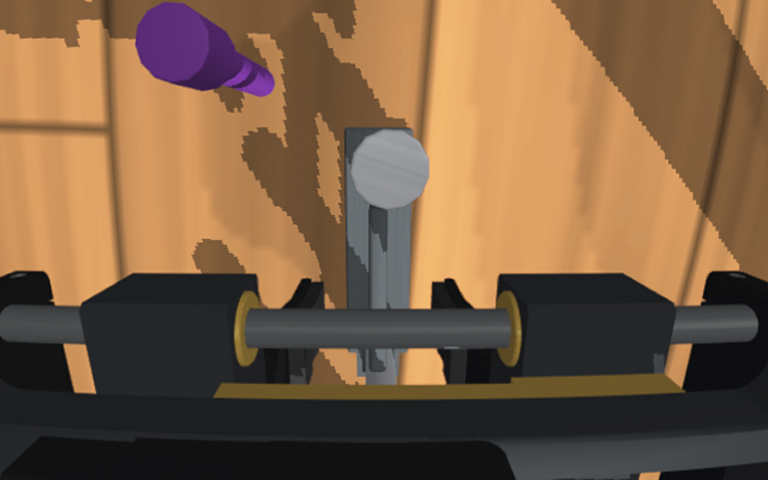

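Call:
arm_command --fingers '[0,0,0,-1,-1]' --delta_pos '[[0,0.001,0.015],[0,0.001,0.027],[0,0.001,0.027],[0,0.001,0.027],[0,0.001,0.027]]' --rotation '[[0,0,0],[0,0,0],[0,0,0],[0,0,0],[0,0,0]]'

```text
clock: 28.9
tcp_pos: [453.5, -90.9, 80.7]
eef_rot: [[0.068, -0.998, 0.001], [-0.998, -0.068, 0.0], [-0.0, -0.001, -1.0]]
force: [-1.6, -0.0, -0.0]
grip_width: 30.7
```

Call:
arm_command --fingers '[-1,-1,-1,-1,-1]' --delta_pos '[[0,0,0],[0,0,0],[0,0,0],[0,0,0],[0,0,-0.01]]' --rotation '[[0,0,0],[0,0,0],[0,0,0],[0,0,0],[0,0,0]]'

```text
clock: 29.52
tcp_pos: [450.6, -91.0, 88.9]
eef_rot: [[0.067, -0.998, -0.006], [-0.998, -0.067, 0.0], [-0.0, 0.006, -1.0]]
force: [-0.4, 0.4, -6.4]
grip_width: 7.6
```

Call:
arm_command --fingers '[-1,-1,-1,-1,-1]' --delta_pos '[[0,0,-0.04],[0,0,-0.08],[0,0,-0.12],[0,0,-0.16],[0,0,-0.17]]' --rotation '[[0,0,0],[0,0,1],[0,0,2],[0,0,3],[0,0,3.8]]'

```text
clock: 30.15
tcp_pos: [453.1, -90.8, 261.9]
eef_rot: [[0.001, -1.0, 0.003], [-1.0, -0.001, 0.001], [-0.001, -0.003, -1.0]]
force: [0.4, -0.1, -6.3]
grip_width: 7.7
```

```bash
python3 -c "
from h import *
p=r.read_camera('wrist');crop(p,'w8.png',0,640,0,400,1.2);w=cloud(p);w[...,2]-=171
plugs(p,285,305);goto([555,-185.5,255],RX,0)"
```

```text
head n 313 mean [ 453.2 -152.7  296.5] circ [ 452.5 -149.6] 9.8 px [312. 128.]
head n 74 mean [ 437.6 -146.9  304.5] circ [ 438.  -147.6] 3.6 px [363. 149.]
head n 635 mean [ 441.1 -136.4  304.5] circ [ 442.3 -136.8] 10.0 px [350. 182.]
head n 459 mean [458.5 -90.9 300.5] circ [458.5 -90.9] 6.9 px [297. 305.]
head n 464 mean [446.  -91.  300.5] circ [446.  -90.7] 7.4 px [332. 305.]
d [ 0.0948 -0.1021  0.0065] rot [-0.1   0.05  0.05] tcp [452.8 -90.8 261.4] t 30.2 w 7.8 F [ 0.7 -1.  -5.2]
```

View pics/w8.png

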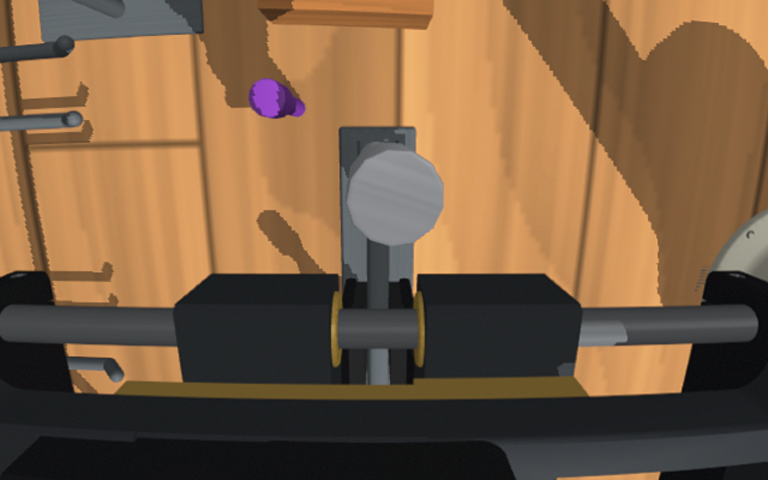

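Call:
arm_command --fingers '[-1,-1,-1,-1,-1]' --delta_pos '[[0.03,-0.025,0.005],[0.06,-0.05,0.015],[0.0948,-0.08,0.018],[0.0948,-0.1,0.018],[0.0948,-0.1,0.018]]' --rotation '[[0,0,0],[0,0,0],[0,0,0],[0,0,0],[0,0,0]]'

```text
clock: 30.82
tcp_pos: [552.6, -185.5, 237.9]
eef_rot: [[0.001, -1.0, -0.007], [-1.0, -0.001, 0.002], [-0.002, 0.007, -1.0]]
force: [0.0, 0.2, -6.2]
grip_width: 7.6
```

```bash
python3 -c "
from h import *
p=r.read_camera('wrist');crop(p,'w9.png',0,640,0,400,1.2)
w=cloud(p)
# handle top visible points & foot
m=(w[...,2]>155)&(w[...,2]<180)&(abs(w[...,0]-555)<30)&(abs(w[...,1]+185)<80)
q=w[m];print('foot',len(q),q.min(0).round(1),q.max(0).round(1))
p=r.read_camera('side');crop(p,'s9.png',250,550,100,300,2.5)
goto([648,-185.5,243],RX,0)"
```

```text
foot 3266 [ 531.1 -256.4  162.7] [ 571.2 -164.8  168.3]
d [ 0.0006 -0.0965 -0.0042] rot [0.35 0.08 0.09] tcp [ 551.5 -185.   239.3] t 30.93 w 7.4 F [-0.4  1.  -5.5]
```

View pics/w9.png

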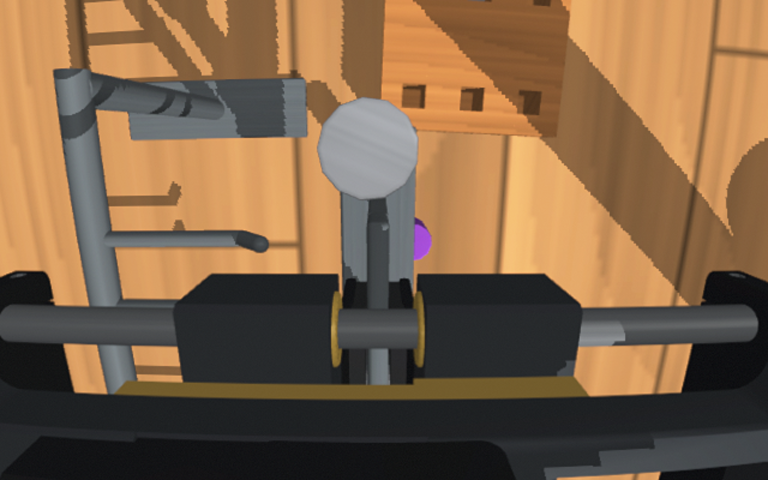

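View pics/s9.png

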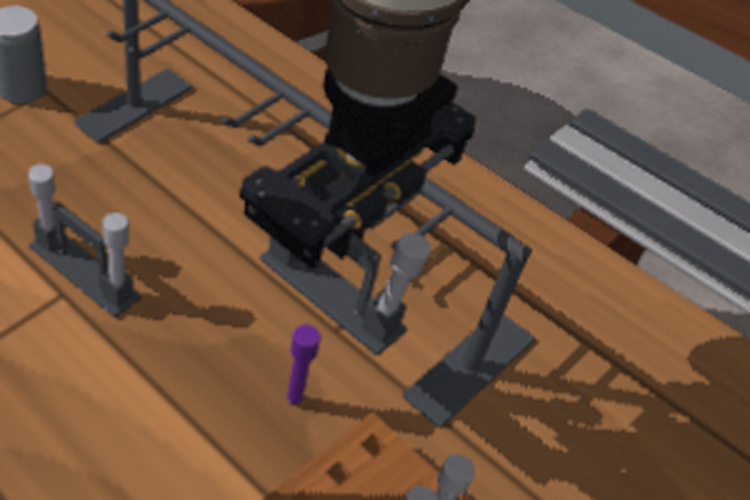

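Call:
arm_command --fingers '[-1,-1,-1,-1,-1]' --delta_pos '[[0.001,-0.025,-0.004],[0.001,-0.05,-0.004],[0.001,-0.075,-0.004],[0.001,-0.0955,-0.004],[0.001,-0.0955,-0.004]]' --rotation '[[0,0,0],[0,0,0],[0,0,0],[0,0,0],[0,0,0]]'

```text
clock: 31.55
tcp_pos: [648.6, -185.4, 244.4]
eef_rot: [[0.003, -1.0, -0.003], [-1.0, -0.003, 0.001], [-0.001, 0.003, -1.0]]
force: [0.5, 0.4, -7.0]
grip_width: 8.0
```

```bash
cat >> h.py <<'E'
def footc(cx,cy,za,zb,p=None):
    if p is None:p=r.read_camera("wrist")
    w=cloud(p);m=(w[...,2]>za)&(w[...,2]<zb)&(abs(w[...,0]-cx)<26)&(abs(w[...,1]-cy)<80)
    q=w[m];print('foot',len(q),q.min(0).round(1),q.max(0).round(1));return p
E
python3 -c "
from h import *
p=footc(648,-185,155,180);crop(p,'w10.png',0,640,0,400,1.2)
goto([648,-185.5,209],RX,0)"
```

```text
foot 2641 [ 627.4 -229.3  169.3] [ 667.6 -165.1  174.5]
d [-0.     -0.0004  0.0356] rot [0.21 0.05 0.15] tcp [ 647.7 -185.5  244.6] t 31.6 w 7.5 F [-1.   0.1 -6.5]
```

View pics/w10.png

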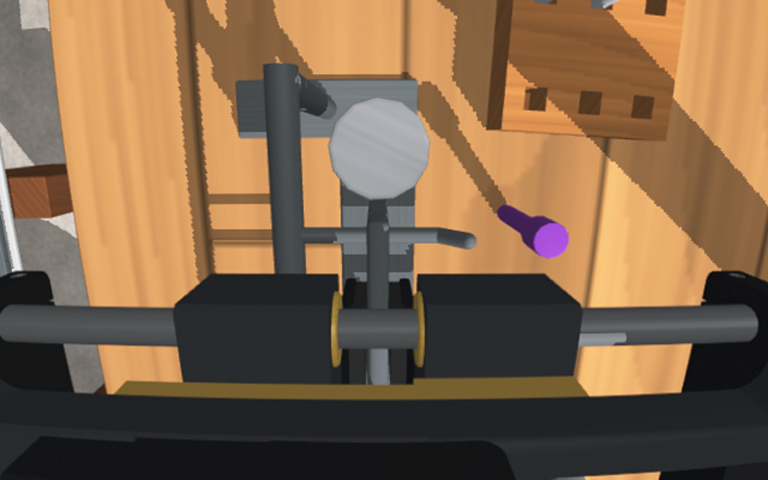

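Call:
arm_command --fingers '[-1,-1,-1,-1,-1]' --delta_pos '[[0,0,0.01],[0,0,0.02],[0,0,0.028],[0,0,0.032],[0,0,0.034]]' --rotation '[[0,0,0],[0,0,0],[0,0,0],[0,0,0],[0,0,0]]'

```text
clock: 32.22
tcp_pos: [648.7, -186.4, 211.9]
eef_rot: [[0.002, -1.0, -0.0], [-1.0, -0.002, -0.0], [0.0, 0.0, -1.0]]
force: [0.0, 0.5, -5.6]
grip_width: 7.7
```

Call:
arm_command --fingers '[-1,-1,-1,-1,-1]' --delta_pos '[[0,0,0.001],[0,0,0.002],[0,0,0.003],[0,0,0.003],[0,0,0.003]]' --rotation '[[0,0,0],[0,0,0],[0,0,0],[0,0,0],[0,0,0]]'

```text
clock: 32.85
tcp_pos: [648.8, -186.3, 209.2]
eef_rot: [[0.002, -1.0, 0.0], [-1.0, -0.002, -0.0], [0.0, -0.0, -1.0]]
force: [0.1, -0.1, -5.5]
grip_width: 7.5
```

Call:
arm_command --fingers '[-1,-1,-1,-1,-1]' --delta_pos '[[0,0,0.001],[0,0,0.0015],[0,0,0.0015],[0,0,0.002],[0,0,0.002]]' --rotation '[[0,0,0],[0,0,0],[0,0,0],[0,0,0],[0,0,0]]'

```text
clock: 33.48
tcp_pos: [649.0, -186.4, 208.2]
eef_rot: [[0.002, -1.0, 0.001], [-1.0, -0.002, -0.0], [0.0, -0.001, -1.0]]
force: [-2.1, 0.8, 1.0]
grip_width: 7.6
```

Call:
arm_command --fingers '[-0.5,-0.5,-0.5,-0.5,-0.5]' --delta_pos '[[0,0,0],[0,0,0],[0,0,0],[0,0,-0.01],[0,0,-0.03]]' --rotation '[[0,0,0],[0,0,0],[0,0,0],[0,0,0],[0,0,0]]'

```text
clock: 34.1
tcp_pos: [648.5, -186.4, 237.2]
eef_rot: [[0.002, -1.0, -0.002], [-1.0, -0.002, -0.0], [0.0, 0.002, -1.0]]
force: [0.7, 0.3, -0.3]
grip_width: 21.6
```

Call:
arm_command --fingers '[-0.5,-0.5,-0.5,0,0]' --delta_pos '[[0,0,-0.05],[0,0,-0.1],[-0.04,0.03,-0.12],[-0.08,0.06,-0.12],[-0.13,0.09,-0.12]]' --rotation '[[0,0,0],[0,0,0],[0,0,0],[0,0,0],[0,0,0]]'

```text
clock: 34.72
tcp_pos: [557.7, -55.8, 358.4]
eef_rot: [[0.001, -1.0, 0.002], [-1.0, -0.001, 0.0], [-0.0, -0.002, -1.0]]
force: [1.0, 0.6, 0.8]
grip_width: 34.7
```

```bash
python3 -c "
from h import *
p=r.read_camera('side');crop(p,'s11.png',250,550,100,300,2.5)
p=r.read_camera('wrist');crop(p,'w11.png',0,640,0,400,1.2)
goto([470,88.5,240],RX,4)"
```

```text
d [-0.1424  0.0856  0.1194] rot [-0.17  0.06 -3.61] tcp [556.2 -53.4 359.5] t 34.83 w 39.8 F [0.4 0.4 0.7]
```

View pics/s11.png

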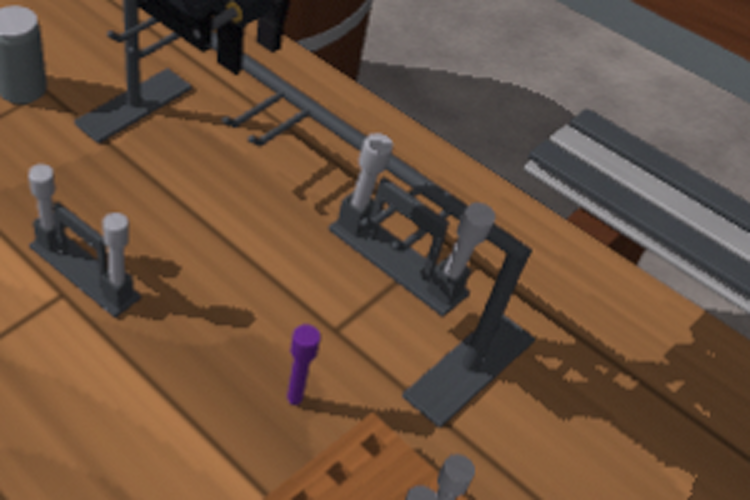

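View pics/w11.png

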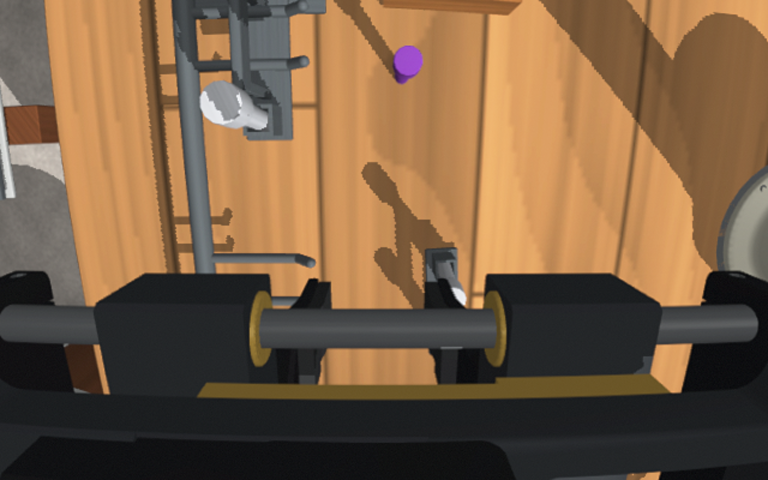

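Call:
arm_command --fingers '[0,0,0,0,0]' --delta_pos '[[-0.045,0.028,0.02],[-0.09,0.056,0.05],[-0.14,0.0845,0.07],[-0.14,0.0845,0.09],[-0.14,0.0845,0.1]]' --rotation '[[0,0,-1],[0,0,-2],[0,0,-3.6],[0,0,-3.6],[0,0,-3.6]]'

```text
clock: 35.45
tcp_pos: [473.7, 83.7, 257.0]
eef_rot: [[0.066, -0.998, 0.0], [-0.998, -0.066, -0.0], [0.0, -0.0, -1.0]]
force: [-0.9, 0.1, 0.6]
grip_width: 43.6
```

```bash
python3 -c "
from h import *
p=r.read_camera('wrist');holder(p,(-5,185),(435,505));crop(p,'w12.png',0,640,0,400,1.2)
goto([470,88.5,110],RX,4)"
```

```text
handletop 691 z 88.2 c [469.9  88. ] size [74.3  7.6] yaw 3.9 cup- [473.7  32.2] cup+ [466.1 143.9]
rim 265 z 42.5 c [469.9  88.1] size [135.3  23.4] yaw 3.9 cup- [473.7  32.2] cup+ [466.1 143.9]
foot 2314 z 8.4 c [469.9  88.3] size [143.8  39.9] yaw 3.9 cup- [473.7  32.4] cup+ [466.2 144.2]
d [-0.0057  0.0028  0.1459] rot [ 0.11 -0.03 -0.3 ] tcp [473.4  83.1 255.9] t 35.5 w 43.4 F [-1.4 -0.4 -0.9]
```

View pics/w12.png

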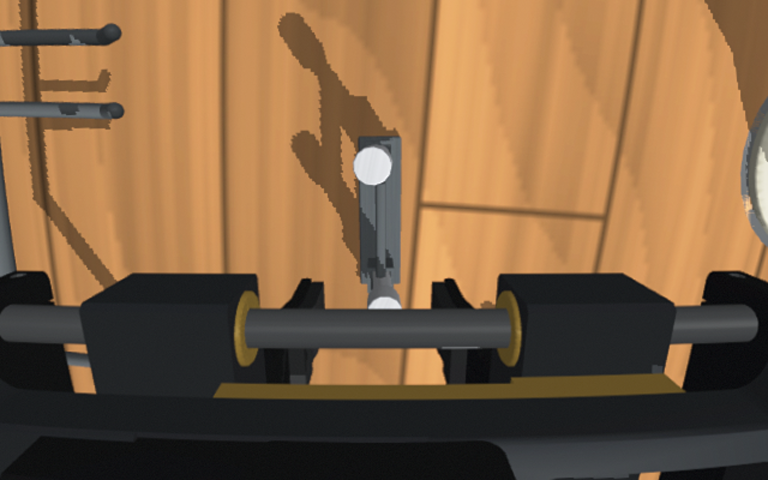

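Holder B is unmoved, with handle centred between the fingers in view; descend.

Call:
arm_command --fingers '[0,0,0,0,0]' --delta_pos '[[-0.005,0.003,0.04],[-0.005,0.003,0.09],[-0.005,0.003,0.14],[-0.005,0.003,0.146],[-0.005,0.003,0.146]]' --rotation '[[0,0,0],[0,0,0],[0,0,0],[0,0,0],[0,0,0]]'

```text
clock: 36.12
tcp_pos: [472.0, 88.1, 112.4]
eef_rot: [[0.064, -0.998, 0.002], [-0.998, -0.064, 0.0], [-0.0, -0.002, -1.0]]
force: [0.1, -0.4, 0.2]
grip_width: 43.3
```

```bash
python3 -c "
from h import *
p=r.read_camera('wrist');holder(p,(-5,185),(435,505))
goto([470,88.4,81],RX,4)"
```

```text
handletop 1514 z 88.2 c [468.7  94.4] size [85.5 12.7] yaw 5.1 cup- [473.7  38.7] cup+ [463.7 150.2]
rim 468 z 42.4 c [470.2  88.1] size [136.   23.9] yaw 4.0 cup- [474.1  32.2] cup+ [466.4 144. ]
foot 4021 z 8.4 c [470.2  87.7] size [142.8  40.2] yaw 4.1 cup- [474.2  31.8] cup+ [466.2 143.5]
d [0.     0.0025 0.0321] rot [-0.22  0.06 -0.29] tcp [472.3  88.5 113.1] t 36.17 w 43.6 F [ 0.6 -0.4  0.3]
```

Call:
arm_command --fingers '[0,0,0,-1,-1]' --delta_pos '[[0,0.002,0.015],[0,0.002,0.0315],[0,0.002,0.0315],[0,0.002,0.0315],[0,0.002,0.0315]]' --rotation '[[0,0,-0.2],[0,0,-0.3],[0,0,-0.3],[0,0,-0.3],[0,0,-0.3]]'

```text
clock: 36.8
tcp_pos: [469.2, 88.4, 80.9]
eef_rot: [[0.07, -0.998, 0.002], [-0.998, -0.07, 0.001], [-0.001, -0.002, -1.0]]
force: [-0.4, -0.7, -1.1]
grip_width: 30.6
```

Call:
arm_command --fingers '[-1,-1,-1,-1,-1]' --delta_pos '[[0,0,0],[0,0,0],[0,0,0],[0,0,0],[0,0,-0.01]]' --rotation '[[0,0,0],[0,0,0],[0,0,0],[0,0,0],[0,0,0]]'

```text
clock: 37.42
tcp_pos: [466.2, 87.1, 88.4]
eef_rot: [[0.069, -0.998, -0.006], [-0.998, -0.069, -0.002], [0.002, 0.006, -1.0]]
force: [0.2, 0.1, -5.4]
grip_width: 7.8
```

Call:
arm_command --fingers '[-1,-1,-1,-1,-1]' --delta_pos '[[0,0,-0.04],[0,0,-0.08],[0,0,-0.12],[0,0,-0.155],[0,0,-0.155]]' --rotation '[[0,0,0],[0,0,1],[0,0,2],[0,0,3],[0,0,4]]'

```text
clock: 38.05
tcp_pos: [468.8, 88.4, 246.6]
eef_rot: [[-0.001, -1.0, 0.004], [-1.0, 0.001, 0.003], [-0.003, -0.004, -1.0]]
force: [0.1, 0.1, -5.3]
grip_width: 7.7
```

```bash
python3 -c "
from h import *
goto([552,173.3,243],RX,0)"
```

```text
d [-0.085  -0.0831  0.0041] rot [-0.22  0.15 -0.03] tcp [468.8  88.4 246.6] t 38.05 w 7.7 F [ 0.1  0.1 -5.3]
```

Call:
arm_command --fingers '[-1,-1,-1,-1,-1]' --delta_pos '[[-0.03,-0.03,0.003],[-0.06,-0.06,0.003],[-0.085,-0.083,0.003],[-0.085,-0.083,0.003],[-0.085,-0.083,0.003]]' --rotation '[[0,0,0],[0,0,0],[0,0,0],[0,0,0],[0,0,0]]'

```text
clock: 38.67
tcp_pos: [549.6, 172.3, 238.8]
eef_rot: [[-0.0, -1.0, -0.006], [-1.0, 0.0, -0.003], [0.003, 0.006, -1.0]]
force: [-0.6, 0.6, -5.5]
grip_width: 7.7
```

```bash
python3 -c "
from h import *
p=footc(551,173,155,178);crop(p,'w13.png',0,640,0,400,1.2)
w=cloud(p);m=(w[...,2]>190)&(w[...,2]<196)&(w[...,0]>620)&(w[...,0]<675)&(w[...,1]>100)&(w[...,1]<220)
q=w[m];print(len(q),np.histogram(q[:,1],bins=range(140,210,5)))
goto([648,173.3,243],RX,0)"
```

```text
foot 2822 [528.2 100.4 164.7] [568.4 191.9 178. ]
1338 (array([  0,   0, 637, 609,   0,   0,   0,   0,   0,  92,   0,   0,   0]), array([140, 145, 150, 155, 160, 165, 170, 175, 180, 185, 190, 195, 200,
       205]))
d [-0.0012 -0.0982 -0.0038] rot [ 0.25 -0.11 -0.02] tcp [549.8 172.1 239.7] t 38.73 w 7.8 F [-0.4  0.  -6.3]
```

View pics/w13.png

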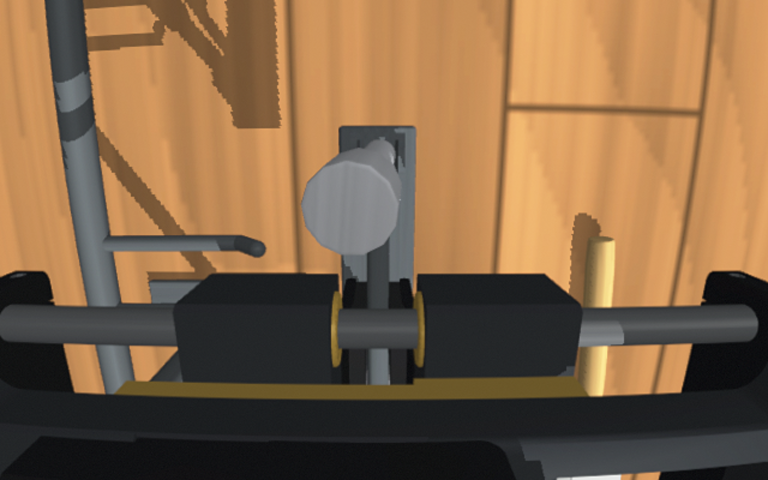

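Call:
arm_command --fingers '[-1,-1,-1,-1,-1]' --delta_pos '[[-0.001,-0.025,-0.004],[-0.001,-0.05,-0.004],[-0.001,-0.075,-0.004],[-0.001,-0.098,-0.004],[-0.001,-0.098,-0.004]]' --rotation '[[0,0,0],[0,0,0],[0,0,0],[0,0,0],[0,0,0]]'

```text
clock: 39.35
tcp_pos: [649.6, 173.1, 244.3]
eef_rot: [[-0.001, -1.0, -0.002], [-1.0, 0.001, -0.001], [0.001, 0.002, -1.0]]
force: [-0.0, -0.2, -5.4]
grip_width: 7.9
```

Call:
arm_command --fingers '[-1,-1,-1,-1,-1]' --delta_pos '[[0,0,0],[0,0,0.01],[0,0,0.02],[0,0,0.026],[0,0,0.03]]' --rotation '[[0,0,0],[0,0,0],[0,0,0],[0,0,0],[0,0,0]]'

```text
clock: 39.98
tcp_pos: [649.1, 174.0, 214.9]
eef_rot: [[0.0, -1.0, -0.001], [-1.0, -0.0, -0.0], [0.0, 0.001, -1.0]]
force: [-0.1, -0.8, -5.8]
grip_width: 7.6
```

```bash
python3 -c "
from h import *
p=footc(648,173,132,150);crop(p,'w14.png',0,640,0,400,1.2)
goto([648,173.3,208.5],RX,0)"
```

```text
foot 2387 [628.2 102.3 140.8] [668.4 193.7 149.8]
d [0.0008 0.001  0.006 ] rot [ 0.08 -0.03  0.02] tcp [649.  174.1 214.5] t 40.02 w 7.8 F [-0.5  0.3 -6.4]
```

View pics/w14.png

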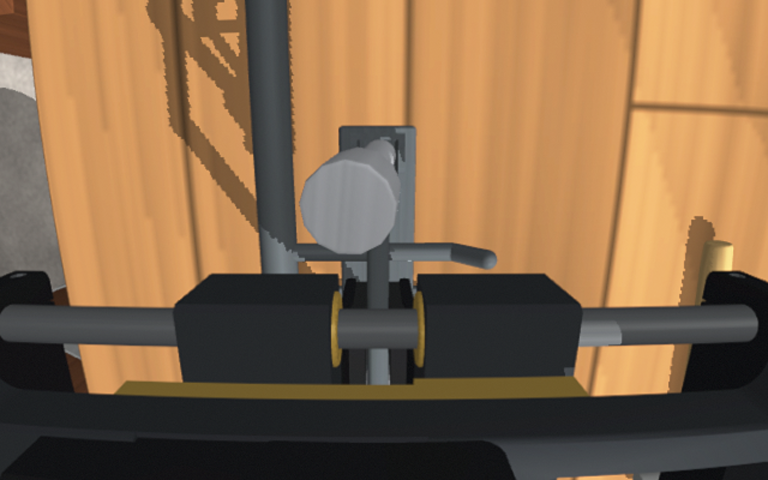

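Well placed over the prongs; lower onto them until the weight goes.

Call:
arm_command --fingers '[-1,-1,-1,-1,-1]' --delta_pos '[[0.0008,0,0.002],[0.0008,0,0.004],[0.0008,0,0.005],[0.0008,0,0.006],[0.0008,0,0.006]]' --rotation '[[0,0,0],[0,0,0],[0,0,0],[0,0,0],[0,0,0]]'

```text
clock: 40.65
tcp_pos: [649.3, 173.3, 209.6]
eef_rot: [[0.0, -1.0, -0.0], [-1.0, -0.0, -0.0], [0.0, 0.0, -1.0]]
force: [-0.3, 0.3, -4.2]
grip_width: 7.5
```

Call:
arm_command --fingers '[-1,-1,-1,-1,-1]' --delta_pos '[[0,0,0.0005],[0,0,0.001],[0,0,0.0015],[0,0,0.0015],[0,0,0.0015]]' --rotation '[[0,0,0],[0,0,0],[0,0,0],[0,0,0],[0,0,0]]'

```text
clock: 41.28
tcp_pos: [649.4, 173.2, 208.2]
eef_rot: [[0.0, -1.0, 0.0], [-1.0, -0.0, -0.0], [0.0, -0.0, -1.0]]
force: [1.0, 0.4, -5.9]
grip_width: 7.6
```

Call:
arm_command --fingers '[-1,-1,-1,-1,-1]' --delta_pos '[[0,0,0.0005],[0,0,0.001],[0,0,0.002],[0,0,0.002],[0,0,0.002]]' --rotation '[[0,0,0],[0,0,0],[0,0,0],[0,0,0],[0,0,0]]'

```text
clock: 41.9
tcp_pos: [649.5, 173.3, 207.6]
eef_rot: [[0.001, -1.0, 0.001], [-1.0, -0.001, 0.0], [-0.0, -0.001, -1.0]]
force: [-4.2, 0.8, 4.7]
grip_width: 7.5
```

Weight taken. Release, lift, back off.

Call:
arm_command --fingers '[-0.5,-0.5,-0.5,-0.5,-0.5]' --delta_pos '[[0,0,0],[0,0,0],[0,0,0],[0,0,-0.01],[0,0,-0.03]]' --rotation '[[0,0,0],[0,0,0],[0,0,0],[0,0,0],[0,0,0]]'

```text
clock: 42.52
tcp_pos: [649.2, 173.1, 236.0]
eef_rot: [[0.0, -1.0, -0.001], [-1.0, -0.0, -0.001], [0.001, 0.001, -1.0]]
force: [0.6, 0.7, -0.4]
grip_width: 22.0
```

Call:
arm_command --fingers '[-0.5,-0.5,-0.5,-0.5,-0.5]' --delta_pos '[[0,0,-0.05],[0,0,-0.1],[0.04,0.03,-0.13],[0.09,0.06,-0.15],[0.14,0.09,-0.15]]' --rotation '[[0,0,0],[0,0,0],[0,0,0],[0,0,0],[0,0,0]]'

```text
clock: 43.15
tcp_pos: [559.2, 32.0, 389.3]
eef_rot: [[0.001, -1.0, 0.006], [-1.0, -0.001, 0.001], [-0.001, -0.006, -1.0]]
force: [1.0, 0.1, 0.1]
grip_width: 21.5
```

Call:
arm_command --fingers '[-0.5,-0.5,-0.5,-0.5,-0.5]' --delta_pos '[[0.03,0.05,0],[0.06,0.1,0],[0.08,0.15,0],[0.08,0.15,0],[0.08,0.15,0]]' --rotation '[[0,0,0],[0,0,0],[0,0,0],[0,0,0],[0,0,0]]'

```text
clock: 43.78
tcp_pos: [409.8, -46.7, 387.1]
eef_rot: [[0.0, -1.0, 0.002], [-1.0, -0.0, 0.001], [-0.001, -0.002, -1.0]]
force: [-0.4, 0.8, -0.2]
grip_width: 21.9
```

```bash
python3 -c "
from h import *
o=r.get_obs();print(o['tcp_pos'],o['clock'],o['force'])
p=r.read_camera('side');crop(p,'s15.png',200,500,90,290,2.5)
p=r.read_camera('top');crop(p,'t15.png',160,480,80,280,2.5)
w=cloud(p)
for cx,cy in((648,-185.5),(648,173.3)):
  for a,b in((120,142),(205,222),(240,262)):
    m=(w[...,2]>a)&(w[...,2]<b)&(abs(w[...,0]-cx)<45)&(abs(w[...,1]-cy)<85);q=w[m]
    if len(q):print(cy,(a,b),len(q),q.min(0).round(),q.max(0).round(),q.mean(0).round(1))
"
```

```text
[409.81054318 -46.73069267 387.0534905 ] 43.775 [-0.35751492  0.76383159 -0.16572894]
-185.5 (120, 142) 261 [ 629. -269.  123.] [ 692. -115.  141.] [ 641.8 -182.5  136.3]
-185.5 (205, 222) 108 [ 605. -244.  205.] [ 654. -149.  221.] [ 646.2 -187.2  213.9]
-185.5 (240, 262) 154 [ 635. -261.  240.] [ 660. -123.  257.] [ 646.7 -191.1  251.3]
173.3 (120, 142) 282 [628. 104. 128.] [666. 246. 142.] [640.3 172.7 136.1]
173.3 (205, 222) 117 [604. 117. 205.] [655. 231. 221.] [647.3 173.5 213.9]
173.3 (240, 262) 160 [644. 114. 240.] [671. 247. 257.] [656.6 181.  250.7]
```

View pics/s15.png

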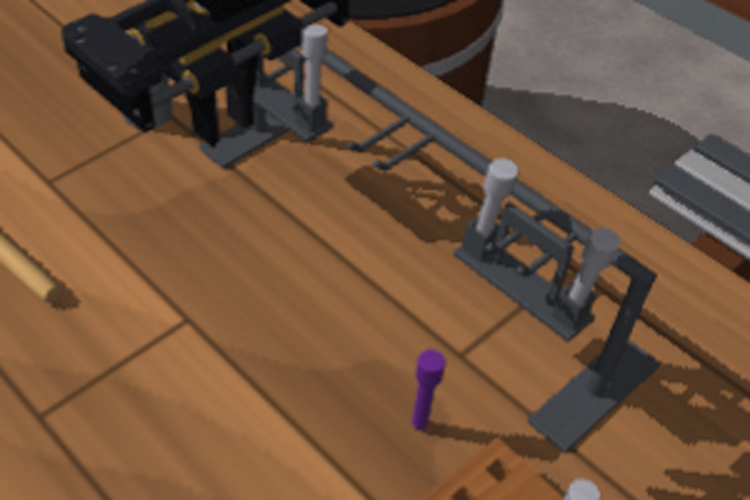

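View pics/t15.png

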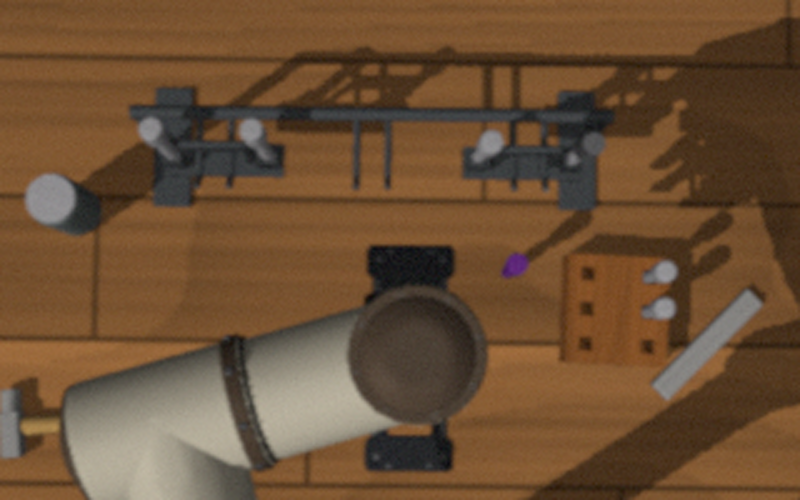

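```bash
python3 -c "
from h import *
p=r.read_camera('top');w=cloud(p)
m=((w[...,2]>243)&(w[...,2]<262)&(w[...,0]>610)&(w[...,0]<700)).astype(np.uint8)
n,l,s,c=cv2.connectedComponentsWithStats(m)
for i in range(1,n):
  if s[i,4]>10:print(c[i].round(),s[i,4],np.median(w[l==i],0).round(1))
for n_ in('hammer','oil_can','bar_offcut','holder_a'):
  for k in r.recognise(p,n_)[:4]:
    u,v=[int(round(t)) for t in k['xy']];print(n_,round(k['score'],2),u,v,w[v,u].round())
crop(p,'t16.png',0,640,0,400,1.2)
print(r.hand_in() if False else '')
"
```

```text
[220. 132.] 80 [656.4 234.  251.7]
[260. 132.] 77 [656.8 124.9 251.1]
[356. 137.] 74 [ 647.1 -136.6  252. ]
[396. 137.] 72 [ 646.6 -246.4  251.5]
hammer 0.64 165 248 [328. 455.  27.]
oil_can 0.86 184 166 [582. 374. 114.]
bar_offcut 0.55 440 221 [ 423. -437.   19.]
holder_a 0.84 248 142 [654. 177. 134.]
holder_a 0.79 369 142 [ 658. -188.  135.]
```

View pics/t16.png

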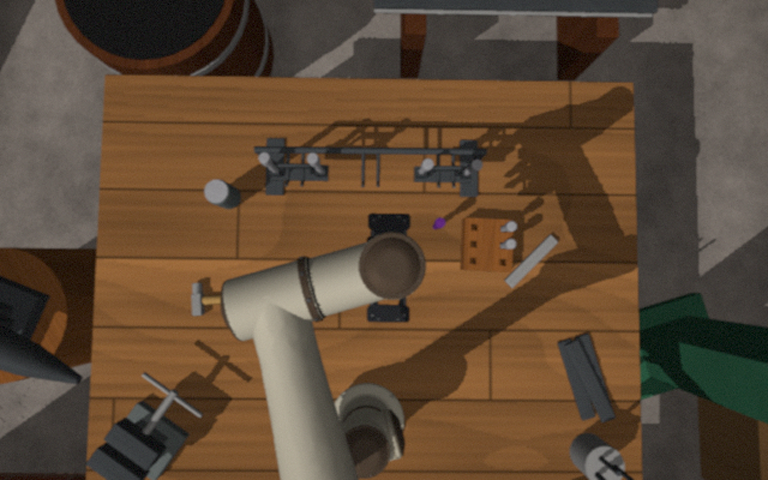

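```bash
python3 -c "
from h import *
print(r.hand_in())"
```

```text
the job is handed in; nothing more can be done
None
```

I plugged both holders on the bench and hung them upright, holder A on hook_1 and holder B on hook_3. There was no third holder. I handed the job in at about 44 s of the 210 s allowed.

- **Plugs:** I pressed all four plugs down at about 20 N. Before lifting, the plug heads stood 124 mm above the bench, which is the fully-home height. After hanging, the four head tops read 251–252 mm against 252 mm expected.
- **Hanging:** The gripper was clear and touching nothing when I took the last pictures. They show both handles across both prongs and both feet level, about 136 mm up.
- **Bystanders:** In the last top picture the hammer, can and bar were where they began, as far as it can show. The purple look-alike was not touched and the two spare plugs are still in the block.
- **One oddity:** On hook_3 the plug heads sit about 8 mm further back than the handle. That is probably play in the cups plus a slight tilt of the holder, and two successive readings agreed. On hook_1 they sit straight above the handle.

No check failed. In the last side picture the gripper partly hid holder B, so I checked that one from the top camera.

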